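# Lock a glazed window light into its bench jig

## Task

Lift the small tin out of the gate bar's way and stand it upright in the grey tray beside the jar; then swing the gate bar fully home against the clamp block, and then turn the winged screw on the block clockwise until it is fully tight, its wings parallel to the glazed light. Do not press on the light, and leave everything else where it is.

Things in the scene. Friction and masses are not known exactly. Their poses are not given: they have to be found in the camera images.
- jig: Jig on a board fixed to the bench. Origin on the bench below the clamp block; x away from the robot (roughly), y left, z up. In mm in this frame: board x -210..130, y -215..95, top z 18; dark steel clamp block x -50..45, y -30..30, about 90 high, its top face sloping 35 degrees down towards -x and carrying the winged screw.
- light: Narrow glazed window light (steel frame, glass, rings) held on edge left of the block: jig x -42..120, y 42..54, top z 118 mm; origin in the middle of its lower edge. Its face is 42 mm from the screw's axis: the wing tips pass it by 8 mm, and fully opened fingers may not fit between. Fragile: at most 10 N on it.
- gate (a joint): Angle a (rad) of the gate bar: steel, 20 x 20 mm, 235 mm long from its upright pin at jig (-60, -180) mm, level, z 26 to 46 mm. 0 = home (hard stop): along jig +y, flat against the block's -x face. Positive = swung open towards the robot, at most 1.0. Free end at jig (-60 - 235 sin a, -180 + 235 cos a). Stays where left; 2 N at its middle moves it.
- gate_end (a point): Middle of the end face of the gate bar's free end, 36 mm above the bench.
- wing (a joint): Angle (rad) of the winged screw about its axis, anticlockwise as seen from above. 0 = tight (hard stop), wings parallel to the light. Clockwise tightens; starts at 0.7 to 2.0. Stays where left; friction 0.08 N m. It does not rise or sink as it turns.
- wing_grip (a point): Centre of the winged screw's wings, at jig (-26, 0, 98) mm, 34 mm out from the sloping face. z: the screw's axis, outward, 35 degrees from vertical leaning to jig -x. x: along the wings (turns with them). The wings are one flat plate 68 mm long, 9 thick, 22 to 24 high (along z), on a 9 mm stem with a low collar.
- tin_mid (a point): Centre of the small upright metal tin of glazing sprigs that stands on the jig's board in the way of the gate bar: 40 mm diameter (lid 41), 75 mm high, 150 g or so, smooth, with a 11 mm dark lid. Its z axis is upright.
- tray: Open grey tray fixed on the bench, left or right of the jig: 170 (x) x 120 (y) x 25 mm high, walls 4 mm, inner floor 4 mm above the bench. Origin: centre of its underside. The jar stands in its +x half.
- carton: Closed cardboard carton fixed on the bench on the other side of the jig: 150 x 110 x 50 mm high, origin under its centre. Leave it.
- jar: Small amber jar with a dark lid, 50 mm diameter, 60 mm high, standing in the +x half of the tray. Origin: centre of its underside. Leave it.
- shims: Strapped bundle of grey plastic shims, 60 x 26 x 18 mm, on the jig's board behind the gate bar. Origin: centre of its underside. Leave it.
- roll: Rubber disc, 38 mm diameter, 30 mm high, on the jig's board behind the gate bar. Origin: centre of its underside. Leave it.
- cartridge: White sealant cartridge standing upright, 48 mm diameter, 230 mm high with its nozzle. Origin: centre of its underside. Leave it.
- can: Steel can, 80 mm diameter, 100 mm high, standing. Origin: centre of its underside. Leave it.
- hammer: Hammer lying flat, about 240 mm long along its x axis. Leave it.
- knife: Broad-bladed filling knife lying flat, 200 mm long along its x axis. Leave it.
- tape: Closed black tape measure, 65 x 32 x 60 mm high, standing. Origin: centre of its underside. Leave it.
Mind the look-alikes: they are no part of the job. Leave any green or red look-alike of the part that bears tin_mid alone.

How it is judged:
On the way, in this order (a step that is already met when the one before it is completed fails the run):
1. the tin stands upright in the tray, let go, with the gate bar still open (x of tin_mid in the frame of tray between -0.075 and 0.075 m and y of tin_mid in the frame of tray between -0.05 and 0.05 m and z of tin_mid in the frame of tray below 0.048 m and angle between tin_mid's own z axis and vertical below 0.15 rad and contact force between the fingers and tin below 0.1 N and value of joint gate above 0.2 rad), for 0.2 s.
2. the gate bar is home against the block (value of joint gate below 0.04 rad), for 0.2 s.
3. the winged screw is tight, with the bar home (value of joint wing below 0.12 rad and value of joint gate below 0.04 rad), for 0.2 s.
At the end, for the whole second after the job is handed in: The tin stands upright (within 0.15 rad) and still on the tray's floor, its centre within 75 mm (x) and 50 mm (y) of the tray's centre, released; the gate bar is within 0.04 rad of home; the winged screw is within 0.12 rad of tight (all of step 3 and x of tin_mid in the frame of tray between -0.075 and 0.075 m and y of tin_mid in the frame of tray between -0.05 and 0.05 m and z of tin_mid in the frame of tray below 0.048 m and angle between tin_mid's own z axis and vertical below 0.15 rad and contact force between the fingers and tin below 0.1 N and linear speed of tin below 0.02 m/s); the robot touches nothing.
It fails at once if the light is pressed with more than 10 N (contact force between any of the fingers, the arm and light above 10 N).
It fails at once if a bystander (jar, shims, rubber disc, cartridge, can, hammer, knife or tape) is shifted by more than 40 mm (distance of any of jar, shims, roll, cartridge, can, hammer, knife, tape from where it was at the start of the episode above 0.04 m).
It also fails if it takes over 72 s, if anything falls off the work surface, if the arm or the gripper's body presses on something with over 40 N, if the wrist force passes 120 N, or if a joint passes its speed limit or range.

## Robot

A 7-joint arm with a two-finger parallel gripper is mounted at the origin on the work surface. World frame = base frame: x ahead of the robot, y to its left, z up, the work surface at z = 0. Lengths are in m, angles in rad, forces in N, time in s.
With the tool pointing down it reaches from about 0.35 to 0.9 m from the base axis. Payload 8.1 kg.
Tool frame: the origin (TCP) lies between the finger pads; the fingertips stand manip.tip_reach ahead of it and the grasp point (between the pads) lies 11 mm behind it (manip.tip_reach is the distance from the TCP to the fingertips, in m); y points along the fingers, x is the direction in which the jaws open and shut, and the axes are right-handed (so a half turn about y gives the same grasp; the last joint's range is limited). The gripper opens to 92 mm and grips with 3 to 60 N. Pads are 19 mm wide; open, the fingers measure 130 mm over their backs; the gripper's body (75 mm by 190 mm) begins 47 mm behind the grasp point.
Start: joints at [-1.29, 0.434, 0.025, 1.573, -0.012, 1.134, -0.075], TCP at [0.234, 0.58, 0.235] pointing down, gripper open.
Joint ranges: [-2.62, 2.62], [-0.44, 2.09], [-1.27, 1.32], [0.08, 2.57], [-1.32, 4.46], [0.12, 2], [-2.74, 2.74]. Speed limits (rad/s): [2.22, 2.22, 3.01, 3.01, 3.14, 3.14, 3.14].

## Interface

Orientations are given as a unit quaternion [x, y, z, w].
In Python, from plant import manip gives the robot as it stands.
- The arm moves only by the tool jog_arm, never from a script. Its argument "increments" is a list of rows, each an object of numbers: "tx", "ty", "tz": the shift along the tool's x, y, z scaled (see below); "rx", "ry", "rz": the turn, a rotation vector about the tool's x, y, z scaled (see below). A call has 1 to 10 rows; each row is the pose to reach, as a shift and turn from the pose measured when the call began, along the tool's axes at that moment; what a row does not reach only later rows make up. The controller multiplies each number of a shift by 150 mm and each number of a turn by 0.5 rad. A row lasts 1/12 s, in which the tool goes at most 41.7 mm and 7.16 degrees, less where a joint would pass 70% of its speed; a pose out of reach is approached as far as the arm can. A call with a number of a shift or a turn outside -1 to 1 is refused whole. A call with a gripper value outside its range is refused whole. "hand" is the gripper command: -1 is shut, 1 is fully open, values between are in proportion, set as the call begins (left out, the last holds). The fingers move at their own pace and stop on an object; the grip force is fixed at half the most. Time passes only in rows, so rows that repeat a pose let the fingers close. It gives the time, the measured TCP pose, the force and the opening at its end, in the units of the state.
- manip.read_state(): the state, without advancing time (a new reading comes with each control period).
- manip.camera(name): name is "scene" or "top" or "wrist"; returns a dict with "img" (384x512x3 uint8, red, green, blue), "mtx" (3x3 intrinsics, pixels), "R" (3x3) and "t" (3): a world point X has camera coordinates R X + t. Camera axes: x right, y down, z forward; pixel columns grow to the right and rows downward; lengths in m; the calibration is good to about 2 mm. The wrist camera is an equidistant fisheye: a pixel r from the principal point sees the ray r / f radians off the axis. A picture is of the moment at which its call begins. There is no depth.
- manip.close_job(): hands the job in, once; it reports no verdict.
The state is a dict: "clock": time; "joints": joint angles; "qvel": joint speeds; "joint_efforts": joint torques, N m; "tcp_pos": TCP position; "eef_rot": TCP orientation; "force": force on the tool from outside, world axes, zero at the start; "torque": the same for the moment, N m; "gripper_width": opening from 0.0 (shut) to 1.0 (fully open).
Only numpy, scipy, OpenCV 4.12 (cv2) and the standard library are available. Lean on these libraries where they do the work, as an engineer would, in place of code of your own. Each camera call takes 0.05 s, during which the arm holds its last target.

## Working session

There is one attempt and no reset: what is moved stays moved. The work goes in short steps, Python scripts to look and compute and a tool call to move; the robot and the scene stay as the last step left them, time stands still between calls to the robot, and variables do not carry over. Pictures are saved under pics/ and viewed, and the job is handed in when it is done.

Besides the shell and the picture viewer there is one more tool, called after ">>>" as name(argument=value, ...) on one line, values as JSON. jog_arm: Moves the arm, as the interface text tells. Its arguments: {"type":"object","properties":{"increments":{"type":"array"},"hand":{"type":"number"}},"required":["increments"]}

```bash
ls; mkdir -p pics; python3 - <<'E'
from plant import manip
import cv2
s=manip.read_state(); print(s); print(manip.tip_reach)
for n in ["scene","top","wrist"]:
    c=manip.camera(n); cv2.imwrite(f"pics/{n}0.png",c["img"][:,:,::-1]); print(n,c["mtx"],c["R"],c["t"])
E
```

```text
pics
{'clock': 0.0, 'joints': array([-1.28959083,  0.43519023,  0.0249954 ,  1.57411094, -0.0116159 ,
        1.13397366, -0.07511895]), 'qvel': array([ 0.00044685,  0.00048315, -0.0004608 ,  0.00027508,  0.00123491,
       -0.00112337, -0.0004069 ]), 'joint_efforts': array([-3.60808790e-04, -6.67847228e+01,  9.84704643e-01, -3.14456820e+01,
       -6.05943007e-02,  4.27150168e-02,  1.51003110e-04]), 'tcp_pos': array([0.2339055 , 0.57904386, 0.2339602 ]), 'eef_rot': array([ 0.58654994,  0.39500176, -0.39584606, -0.58586575]), 'force': array([ 0.13954204, -0.67217204,  0.46859474]), 'torque': array([-0.00046473,  0.02540125, -0.04096667]), 'gripper_width': 1.0003713428294094}
0.008
scene [[476.18038606   0.         257.22477689]
 [  0.         476.18038606 191.60941824]
 [  0.           0.           1.        ]] [[-0.46493148  0.88532391  0.00634741]
 [ 0.71138008  0.3778329  -0.59260499]
 [-0.52704563 -0.27100529 -0.80546821]] [ 0.1940331  -0.30490728  1.68507471]
top [[426.0300221    0.         251.47915639]
 [  0.         426.0300221  188.62597147]
 [  0.           0.           1.        ]] [[ 0.00680988 -0.99993877  0.00872281]
 [-0.99221039 -0.00784178 -0.12432641]
 [ 0.1243872  -0.00780821 -0.99220303]] [0.04159494 0.51240882 1.24125179]
wrist [[297.31863964   0.         258.04923846]
 [  0.         297.31863964 192.11540139]
 [  0.           0.           1.        ]] [[ 3.74866839e-01  9.27078192e-01 -9.37777831e-04]
 [ 8.92137612e-01 -3.60463050e-01  2.72317591e-01]
 [ 2.52121666e-01 -1.02919461e-01 -9.62206968e-01]] [-0.62377257 -0.03504845  0.38857395]
```

View pics/top0.png

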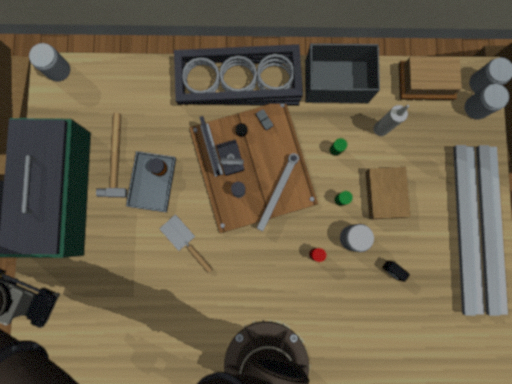

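View pics/scene0.png

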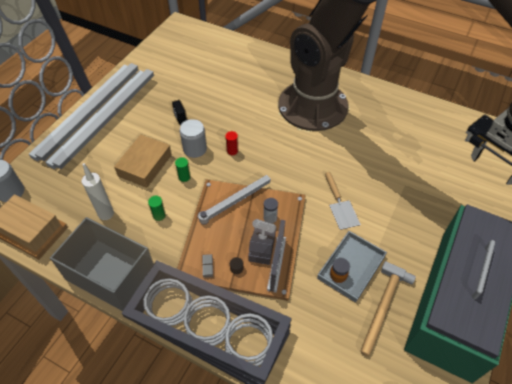

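View pics/wrist0.png

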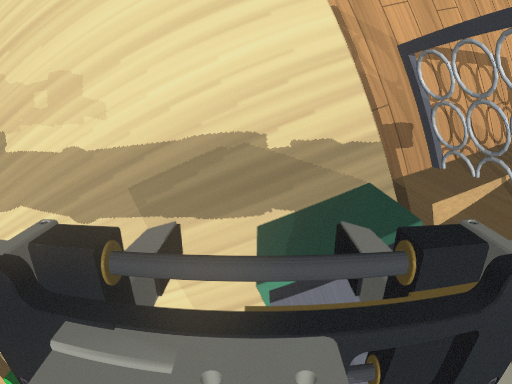

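```bash
python3 - <<'E'
import cv2
a=cv2.imread("pics/top0.png")[95:245,110:330]; cv2.imwrite("pics/topz.png",cv2.resize(a,(792,540),interpolation=cv2.INTER_CUBIC))
a=cv2.imread("pics/scene0.png")[170:310,170:400]; cv2.imwrite("pics/scenez.png",cv2.resize(a,(792,482),interpolation=cv2.INTER_CUBIC))
E
```

```text
(no output)
```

View pics/topz.png

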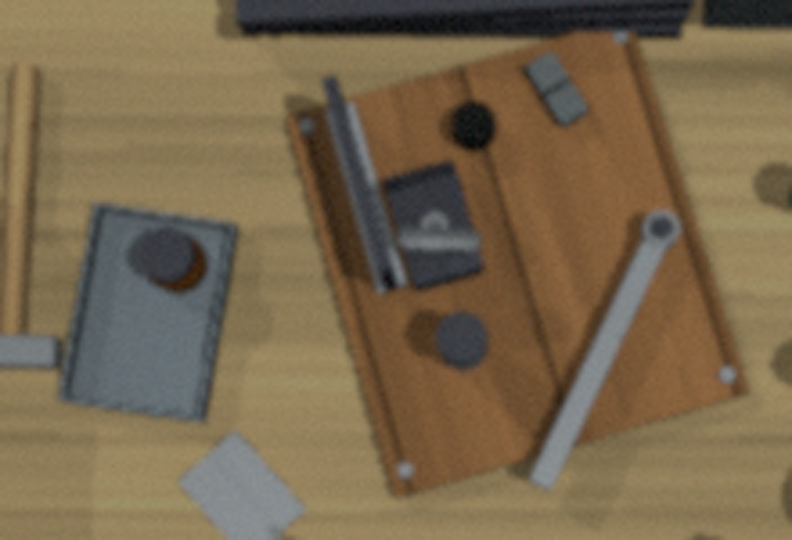

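View pics/scenez.png

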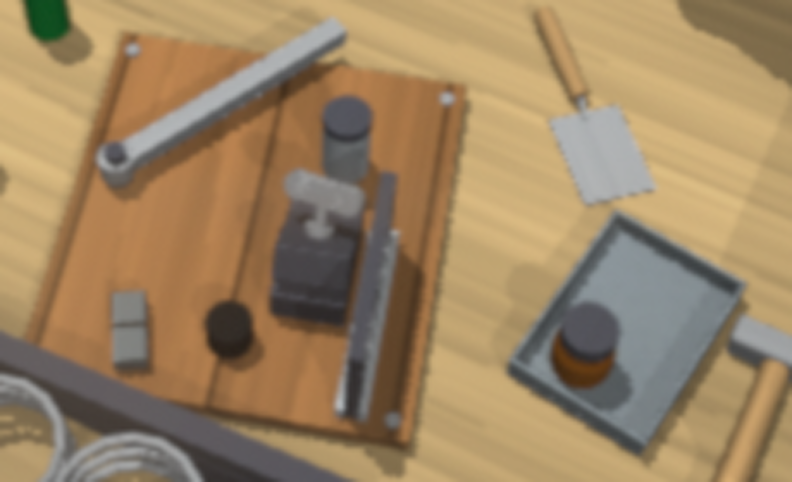

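```bash
cat > h.py <<'E'
import numpy as np, cv2
from plant import manip
from scipy.spatial.transform import Rotation as Rot
from scipy.optimize import least_squares
def cams():
    out={}
    for n in ["top","scene"]:
        c=manip.camera(n); out[n]=c
    return out
def proj(c,X):
    p=np.atleast_2d(X)@c["R"].T+c["t"]; p=p@c["mtx"].T; return p[:,:2]/p[:,2:]
def onplane(c,uv,z):
    d=c["R"].T@np.linalg.solve(c["mtx"],[uv[0],uv[1],1]); o=-c["R"].T@c["t"]
    return o+d*(z-o[2])/d[2]
def tz(p): return np.array(p)/3.6+[110,95]
def sz(p): return np.array(p)/3.4435+[170,170]
E
cat > m1.py <<'E'
from h import *
C=cams()
T=[((637,33),(130,-215,18)),((746,392),(-210,-215,18)),((398,493),(-210,95,18)),((290,117),(130,95,18)),((660,227),(-60,-180,50)),((384,288),(-42,48,118)),((331,82),(120,48,118))]
S=[((125,35),(-210,-215,18)),((463,85),(-210,95,18)),((407,440),(130,95,18)),((387,175),(-42,48,118))]
def f(p):
    c,s=np.cos(p[2]),np.sin(p[2]); r=[]
    for cam,L,z in (("top",T,tz),("scene",S,sz)):
        for px,j in L:
            j=np.array(j)/1000; X=[p[0]+c*j[0]-s*j[1],p[1]+s*j[0]+c*j[1],j[2]]
            r+=list(proj(C[cam],X)[0]-z(px))
    return np.array(r)
o=least_squares(f,[0.5,0,0.2],loss="soft_l1")
print(o.x); print(f(o.x).reshape(-1,2).round(1))
t=onplane(C["top"],tz((461,340)),.093);print("tin top",t, "scene", onplane(C["scene"],sz((348,118)),.093))
print("gate end top", onplane(C["top"],tz((541,478)),.046),onplane(C["scene"],sz((335,33)),.046))
x,y,w=o.x;c,s=np.cos(w),np.sin(w)
def J(v): v=np.array(v)/1000; return np.array([x+c*v[0]-s*v[1],y+s*v[0]+c*v[1],v[2]])
def inv(X): d=np.array(X)[:2]-[x,y]; return np.array([c*d[0]+s*d[1],-s*d[0]+c*d[1]])*1000
print("tin jig",inv(t),"pin",J((-60,-180,36)),"wing",J((-26,0,98)), proj(C["top"],J((-26,0,98))), inv(onplane(C["top"],tz((541,478)),.046)))
# wing ends
for uv in ((400,238),(480,243)): print("wing",inv(onplane(C["top"],tz(uv),.107)))
for uv in ((290,185),(362,205)): print("wing sc",inv(onplane(C["scene"],sz(uv),.107)))
# tray rim
tr=[onplane(C["top"],tz(u),.025) for u in ((95,205),(237,225),(205,420),(62,400))]
print(np.array(tr).round(4)); m=np.mean(tr,0); print("tray",m)
trs=[onplane(C["scene"],sz(u),.025) for u in ((617,213),(745,285),(640,455),(510,365))]
print(np.array(trs).round(4),np.mean(trs,0))
print("jar",onplane(C["top"],tz((167,253)),.06),onplane(C["scene"],sz((588,332)),.06))
E
python3 m1.py
```

```text
[0.60626971 0.11029236 0.2910908 ]
[[-1.5 -4.4]
 [ 1.   0.8]
 [-1.5  1.7]
 [-1.6 -0.6]
 [ 0.3  0.7]
 [-0.2 -4.7]
 [-0.9 -1.5]
 [-1.3 -2.3]
 [ 0.4 -0.9]
 [-0.8 -0.1]
 [-0.3 -1.8]]
tin top [0.50177051 0.08397684 0.093     ] scene [0.50755789 0.08997622 0.093     ]
gate end top [0.39523969 0.01898416 0.046     ] [0.40242814 0.02593831 0.046     ]
tin jig [-107.65554517    4.78252538] pin [ 0.60045334 -0.07935513  0.036     ] wing [0.58136349 0.10283043 0.098     ] [[231.70614647 161.49228822]] [-228.35748487  -26.9019425 ]
wing [-18.3252705   28.64532061]
wing [-39.70709339 -30.65908371]
wing sc [-20.05067195 -22.72083473]
wing sc [-13.06177584  34.77659331]
[[0.6222 0.3948 0.025 ]
 [0.6061 0.275  0.025 ]
 [0.4418 0.2967 0.025 ]
 [0.4575 0.4154 0.025 ]]
tray [0.53188439 0.3454435  0.025     ]
[[0.4456 0.3084 0.025 ]
 [0.4608 0.4231 0.025 ]
 [0.6355 0.4002 0.025 ]
 [0.613  0.2852 0.025 ]] [0.53871331 0.35420623 0.025     ]
jar [0.5754278  0.32522663 0.06      ] [0.57773834 0.33005774 0.06      ]
```

```bash
sed -i 's/^T=\[((637,33),(130,-215,18)),/T=[/; s/((384,288),(-42,48,118)),//' m1.py; sed -i 's#def tz(p).*#def tz(p): return (np.array(p)+.5)/3.6+[109.5,94.5]#; s#def sz(p).*#def sz(p): return (np.array(p)+.5)/3.4435+[169.5,169.5]#' h.py; python3 m1.py
python3 - <<'E'
from h import *
for n,r in (("top",(150,215,200,260)),("scene",(180,270,235,300))):
    c=manip.camera(n)["img"][r[0]:r[1],r[2]:r[3],::-1]
    cv2.imwrite(f"pics/{n}w.png",cv2.resize(c,None,fx=9 if n=="top" else 6.6,fy=9 if n=="top" else 6.6,interpolation=cv2.INTER_NEAREST))
E
```

```text
[0.60799668 0.11098685 0.29657226]
[[ 1.3  0.1]
 [-1.   1.6]
 [-1.6 -0.6]
 [ 0.5  0.1]
 [-0.9 -1.6]
 [-1.5 -1.3]
 [ 0.4 -0.3]
 [-0.2  0.8]
 [-0.1 -1. ]]
tin top [0.50279649 0.08501399 0.093     ] scene [0.50694963 0.08856976 0.093     ]
gate end top [0.39628341 0.02004389 0.046     ] [0.40172721 0.02438584 0.046     ]
tin jig [-108.19796482    5.90513113] pin [ 0.60321994 -0.07868967  0.036     ] wing [0.58313174 0.10338851 0.098     ] [[231.51831707 160.88075051]] [-229.04819764  -25.10083896]
wing [-18.73390196  29.27765812]
wing [-40.44257231 -29.91450712]
wing sc [-22.94456786 -23.90613686]
wing sc [-15.62939898  33.59084375]
[[0.6233 0.3959 0.025 ]
 [0.6072 0.2761 0.025 ]
 [0.4428 0.2978 0.025 ]
 [0.4586 0.4165 0.025 ]]
tray [0.5329712  0.34656557 0.025     ]
[[0.445  0.3071 0.025 ]
 [0.4602 0.4219 0.025 ]
 [0.635  0.399  0.025 ]
 [0.6125 0.2839 0.025 ]] [0.53815529 0.35297356 0.025     ]
jar [0.57649459 0.32632194 0.06      ] [0.57720932 0.32885338 0.06      ]
```

View pics/topw.png

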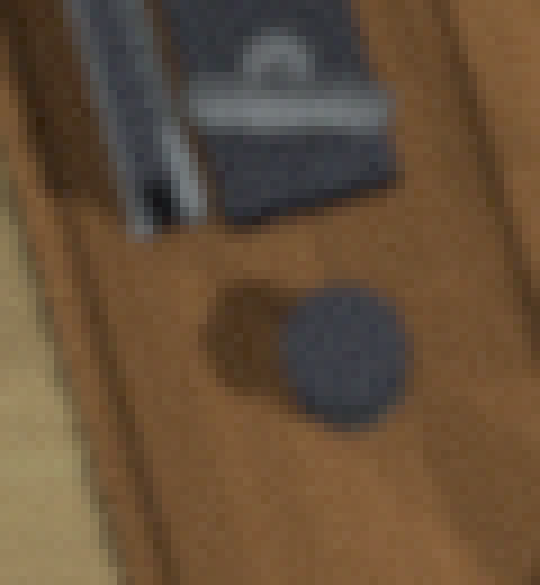

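```bash
cat >> h.py <<'E'
def jigR(w): return Rot.from_euler("z",w).as_matrix()
def tool(xax,yax):
    xax=np.array(xax,float);yax=np.array(yax,float);yax/=np.linalg.norm(yax);xax-=yax*(xax@yax);xax/=np.linalg.norm(xax)
    return np.column_stack([xax,yax,np.cross(xax,yax)])
def go(pos,R=None):
    s=manip.read_state(); R0=Rot.from_quat(s["eef_rot"]).as_matrix()
    d=R0.T@(np.array(pos)-s["tcp_pos"])/0.15
    r=np.zeros(3) if R is None else Rot.from_matrix(R0.T@R).as_rotvec()/0.5
    print("clock",s["clock"],"tcp",s["tcp_pos"].round(4),"j",s["joints"].round(2),"F",s["force"].round(1))
    print("t",d.round(3),"r",r.round(3))
    return d,r
E
python3 - <<'E'
from h import *
s=manip.read_state(); print(Rot.from_quat(s["eef_rot"]).as_matrix().round(3))
w=.297; jy=np.array([-np.sin(w),np.cos(w),0])
for sg in (1,-1): go([.505,.087,.2],tool(sg*jy,[0,0,-1]))
E
```

```text
[[ 0.375 -0.    -0.927]
 [ 0.927 -0.     0.375]
 [-0.    -1.     0.   ]]
clock 0.45 tcp [0.234  0.5795 0.2347] j [-1.29  0.43  0.02  1.57 -0.01  1.13 -0.08] F [ 0.8 -0.   0.6]
t [-2.368  0.231 -2.905] r [-0.    -1.362 -0.   ]
clock 0.45 tcp [0.234  0.5795 0.2347] j [-1.29  0.43  0.02  1.57 -0.01  1.13 -0.08] F [ 0.8 -0.   0.6]
t [-2.368  0.231 -2.905] r [ 0.     4.921 -0.   ]
```

>>> jog_arm(increments=[{"tx": -0.8,"ty": 0,"tz": -1,"ry": -0.5},{"tx": -0.8,"ty": 0,"tz": -1,"ry": -0.5},{"tx": -0.8,"ty": 0,"tz": -1,"ry": -0.5},{"tx": -0.8,"ty": 0,"tz": -1,"ry": -0.5},{"tx": -0.8,"ty": 0,"tz": -1,"ry": -0.5},{"tx": -0.8,"ty": 0,"tz": -1,"ry": -0.5}])

```text
$.increments[0]: bad value
```

```bash
cat > a.py <<'E'
from h import *
w=.297; jy=np.array([-np.sin(w),np.cos(w),0])
go([.505,.087,.2],tool(jy,[0,0,-1]))
E
python3 a.py
```

```text
clock 0.45 tcp [0.234  0.5795 0.2347] j [-1.29  0.43  0.02  1.57 -0.01  1.13 -0.08] F [ 0.8 -0.   0.6]
t [-2.368  0.231 -2.905] r [-0.    -1.362 -0.   ]
```

>>> jog_arm(increments=[{"tx": -0.8,"ty": 0,"tz": -0.95,"rx": 0,"ry": -0.5,"rz": 0},{"tx": -0.8,"ty": 0,"tz": -0.95,"rx": 0,"ry": -0.5,"rz": 0},{"tx": -0.8,"ty": 0,"tz": -0.95,"rx": 0,"ry": -0.5,"rz": 0},{"tx": -0.8,"ty": 0,"tz": -0.95,"rx": 0,"ry": -0.5,"rz": 0},{"tx": -0.8,"ty": 0,"tz": -0.95,"rx": 0,"ry": -0.5,"rz": 0}])

```text
clock: 0.87
tcp_pos: [0.3242, 0.4097, 0.2348]
eef_rot: [0.534, 0.464, -0.464, -0.533]
force: [0.7, 0.0, -0.0]
gripper_width: 0.996
```

```bash
python3 a.py
```

```text
clock 0.8667 tcp [0.3242 0.4097 0.2348] j [-1.01  0.27  0.01  1.82 -0.    1.05  0.43] F [ 0.7  0.  -0. ]
t [-1.963  0.238 -1.491] r [ 0.002 -0.872 -0.004]
```

>>> jog_arm(increments=[{"tx": -0.98,"ty": 0.1,"tz": -0.75,"rx": 0,"ry": -0.44,"rz": 0},{"tx": -0.98,"ty": 0.1,"tz": -0.75,"rx": 0,"ry": -0.44,"rz": 0},{"tx": -0.98,"ty": 0.1,"tz": -0.75,"rx": 0,"ry": -0.44,"rz": 0},{"tx": -0.98,"ty": 0.1,"tz": -0.75,"rx": 0,"ry": -0.44,"rz": 0},{"tx": -0.98,"ty": 0.1,"tz": -0.75,"rx": 0,"ry": -0.44,"rz": 0}])

```text
clock: 1.28
tcp_pos: [0.417, 0.2444, 0.2203]
eef_rot: [-0.481, -0.519, 0.519, 0.479]
force: [0.3, -0.7, 0.5]
gripper_width: 1.001
```

```bash
python3 a.py
```

```text
clock 1.2833 tcp [0.417  0.2444 0.2203] j [-0.7   0.22  0.07  1.93 -0.01  0.99  1.02] F [ 0.3 -0.7  0.5]
t [-1.091  0.14  -0.503] r [ 0.003 -0.438 -0.007]
```

>>> jog_arm(increments=[{"tx": -0.99,"ty": 0.14,"tz": -0.5,"rx": 0,"ry": -0.44,"rz": 0},{"tx": -0.99,"ty": 0.14,"tz": -0.5,"rx": 0,"ry": -0.44,"rz": 0},{"tx": -0.99,"ty": 0.14,"tz": -0.5,"rx": 0,"ry": -0.44,"rz": 0},{"tx": -0.99,"ty": 0.14,"tz": -0.5,"rx": 0,"ry": -0.44,"rz": 0},{"tx": -0.99,"ty": 0.14,"tz": -0.5,"rx": 0,"ry": -0.44,"rz": 0},{"tx": -0.99,"ty": 0.14,"tz": -0.5,"rx": 0,"ry": -0.44,"rz": 0}])

```text
clock: 1.78
tcp_pos: [0.5051, 0.0972, 0.1996]
eef_rot: [-0.424, -0.566, 0.568, 0.421]
force: [-0.1, 0.7, 0.1]
gripper_width: 0.998
```

```bash
python3 a.py; python3 - <<'E'
from h import *
c=manip.camera("wrist"); cv2.imwrite("pics/w1.png",c["img"][:,:,::-1]); np.savez("w1.npz",**c)
E
```

```text
clock 1.7833 tcp [0.5051 0.0972 0.1996] j [-0.4   0.29  0.13  1.9  -0.04  0.96  1.61] F [-0.1  0.7  0.1]
t [-0.065 -0.002  0.02 ] r [ 0.002 -0.013 -0.011]
```

View pics/w1.png

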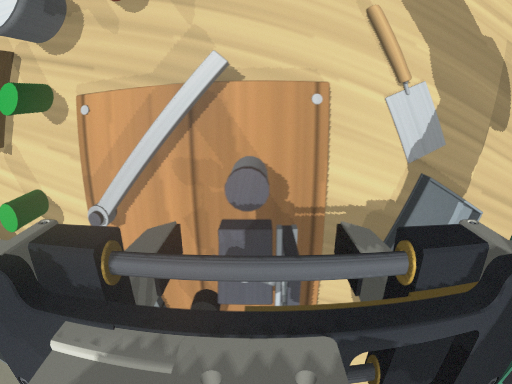

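```bash
cat >> h.py <<'E'
def wray(c,uv):
    K=c["mtx"]; d=np.array([(uv[0]-K[0,2])/K[0,0],(uv[1]-K[1,2])/K[1,1]]); th=np.hypot(*d)
    v=np.array([*(d/max(th,1e-9)*np.sin(th)),np.cos(th)]); return -c["R"].T@c["t"], c["R"].T@v
def wplane(c,uv,z):
    o,v=wray(c,uv); return o+v*(z-o[2])/v[2]
def wproj(c,X):
    p=c["R"]@np.array(X)+c["t"]; th=np.arctan2(np.hypot(p[0],p[1]),p[2]); d=p[:2]/np.hypot(p[0],p[1])*th
    return d*c["mtx"][0,0]+c["mtx"][:2,2]
E
python3 - <<'E'
from h import *
c=np.load("w1.npz")
im=c["img"][:,:,::-1]
cv2.imwrite("pics/w1z.png",cv2.resize(im[60:300,60:350],None,fx=2.7,fy=2.5,interpolation=cv2.INTER_NEAREST)[:600,:790])
print(wplane(c,(247,188),.093))
for uv,n in (((78,95),"-210,-215"),((329,82),"-210,95")): print(n,wplane(c,uv,.018))
print("pin",wplane(c,(98,215),.05),"end",wplane(c,(219,60),.046))
J=lambda v,p=(.608,.111,.2966): Rot.from_euler("z",p[2]).apply(np.array(v)/1000)+[p[0],p[1],0]
for v in ((-210,-215,18),(-210,95,18),(-60,-180,46),(-50,-30,50),(-50,30,50),(-42,48,118),(-26,0,98)): print(v,J(v).round(4),wproj(c,J(v)).round(1))
E
```

```text
[0.50469383 0.08491062 0.093     ]
-210,-215 [ 0.47003563 -0.14990983  0.018     ]
-210,95 [0.38168756 0.14016463 0.018     ]
pin [ 0.59941161 -0.07601799  0.05      ] end [0.39753224 0.02196776 0.046     ]
(-210, -215, 18) [ 0.47  -0.156  0.018] [74.4 94.2]
(-210, 95, 18) [0.3794 0.1405 0.018 ] [329.8  80.2]
(-60, -180, 46) [ 0.6032 -0.0787  0.046 ] [ 97.5 216. ]
(-50, -30, 50) [0.569  0.0677 0.05  ] [217.4 227.8]
(-50, 30, 50) [0.5514 0.1251 0.05  ] [272.3 227.8]
(-42, 48, 118) [0.5538 0.1446 0.118 ] [295.4 265.1]
(-26, 0, 98) [0.5831 0.1034 0.098 ] [243.  269.5]
```

View pics/w1z.png

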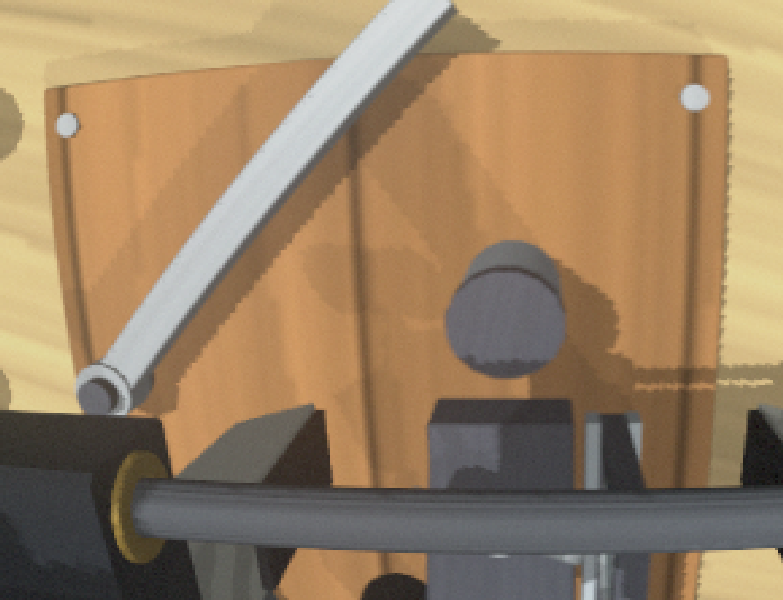

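>>> jog_arm(increments=[{"tx": -0.07,"ty": 0.4,"tz": 0.02,"rx": 0,"ry": 0,"rz": 0},{"tx": -0.07,"ty": 0.8,"tz": 0.02,"rx": 0,"ry": 0,"rz": 0},{"tx": -0.07,"ty": 0.98,"tz": 0.02,"rx": 0,"ry": 0,"rz": 0},{"tx": -0.07,"ty": 0.98,"tz": 0.02,"rx": 0,"ry": 0,"rz": 0},{"tx": -0.07,"ty": 0.98,"tz": 0.02,"rx": 0,"ry": 0,"rz": 0},{"tx": -0.07,"ty": 0.98,"tz": 0.02,"rx": 0,"ry": 0,"rz": 0},{"tx": -0.07,"ty": 0.98,"tz": 0.02,"rx": 0,"ry": 0,"rz": 0}])

```text
clock: 2.42
tcp_pos: [0.5053, 0.09, 0.0543]
eef_rot: [0.423, 0.568, -0.568, -0.42]
force: [0.8, 0.1, -0.4]
gripper_width: 1.0
```

```bash
sed -i 's/.505,.087,.2\]/.505,.086,.051]/' a.py; python3 a.py; python3 - <<'E'
from h import *
c=manip.camera("wrist"); cv2.imwrite("pics/w2.png",c["img"][:,:,::-1])
E
```

```text
clock 2.4167 tcp [0.5053 0.09   0.0543] j [-0.36  0.49  0.11  2.04 -0.08  0.61  1.66] F [ 0.8  0.1 -0.4]
t [-0.025  0.022  0.009] r [ 0.006 -0.004 -0.007]
```

View pics/w2.png

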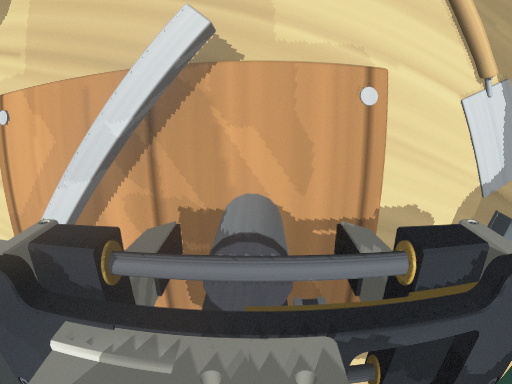

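>>> jog_arm(increments=[{"tx": -0.03,"ty": 0.02,"tz": 0.01,"rx": 0,"ry": 0,"rz": 0},{"tx": -0.03,"ty": 0.02,"tz": 0.01,"rx": 0,"ry": 0,"rz": 0},{"tx": -0.03,"ty": 0.02,"tz": 0.01,"rx": 0,"ry": 0,"rz": 0}])

```text
clock: 2.72
tcp_pos: [0.5063, 0.085, 0.0528]
eef_rot: [0.424, 0.569, -0.567, -0.419]
force: [0.0, 0.0, 0.6]
gripper_width: 1.001
```

>>> jog_arm(increments=[{"tx": 0,"ty": 0,"tz": 0,"rx": 0,"ry": 0,"rz": 0},{"tx": 0,"ty": 0,"tz": 0,"rx": 0,"ry": 0,"rz": 0},{"tx": 0,"ty": 0,"tz": 0,"rx": 0,"ry": 0,"rz": 0},{"tx": 0,"ty": 0,"tz": 0,"rx": 0,"ry": 0,"rz": 0},{"tx": 0,"ty": 0,"tz": 0,"rx": 0,"ry": 0,"rz": 0},{"tx": 0,"ty": 0,"tz": 0,"rx": 0,"ry": 0,"rz": 0},{"tx": 0,"ty": 0,"tz": 0,"rx": 0,"ry": 0,"rz": 0},{"tx": 0,"ty": 0,"tz": 0,"rx": 0,"ry": 0,"rz": 0},{"tx": 0,"ty": 0,"tz": 0,"rx": 0,"ry": 0,"rz": 0},{"tx": 0,"ty": 0,"tz": 0,"rx": 0,"ry": 0,"rz": 0}], hand=-1)

```text
clock: 3.55
tcp_pos: [0.5061, 0.0849, 0.0527]
eef_rot: [0.424, 0.569, -0.567, -0.419]
force: [-0.5, -0.2, -1.0]
gripper_width: 0.437
```

>>> jog_arm(increments=[{"tx": 0,"ty": -0.15,"tz": 0,"rx": 0,"ry": 0,"rz": 0},{"tx": 0,"ty": -0.35,"tz": 0,"rx": 0,"ry": 0,"rz": 0},{"tx": 0,"ty": -0.6,"tz": 0,"rx": 0,"ry": 0,"rz": 0},{"tx": 0,"ty": -0.85,"tz": 0,"rx": 0,"ry": 0,"rz": 0},{"tx": 0,"ty": -0.85,"tz": 0,"rx": 0,"ry": 0,"rz": 0},{"tx": 0,"ty": -0.85,"tz": 0,"rx": 0,"ry": 0,"rz": 0}])

```text
clock: 4.05
tcp_pos: [0.5066, 0.0855, 0.1822]
eef_rot: [0.424, 0.57, -0.566, -0.418]
force: [-0.2, -0.5, -1.6]
gripper_width: 0.435
```

```bash
cat > b.py <<'E'
from h import *
import sys
w=-.127; jy=np.array([-np.sin(w),np.cos(w),0])
go([.500,.353,float(sys.argv[1])],tool(jy,[0,0,-1]))
E
python3 b.py .18; python3 - <<'E'
from h import *
c=manip.camera("wrist"); cv2.imwrite("pics/w3.png",c["img"][:,:,::-1])
E
```

```text
clock 4.05 tcp [0.5066 0.0855 0.1822] j [-0.38  0.3   0.14  1.93 -0.05  0.91  1.64] F [-0.2 -0.5 -1.6]
t [ 1.719  0.013 -0.475] r [ 0.022  0.843 -0.003]
```

View pics/w3.png

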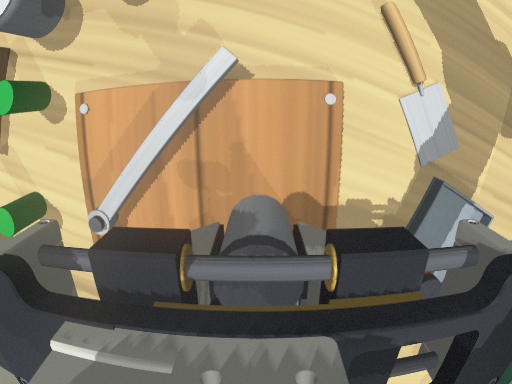

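Tin is held (lid around (265,280) between the pads). Carry to the tray in two hops.

>>> jog_arm(increments=[{"tx": 0.2,"ty": 0,"tz": -0.06,"rx": 0,"ry": 0.1,"rz": 0},{"tx": 0.45,"ty": 0,"tz": -0.13,"rx": 0,"ry": 0.2,"rz": 0},{"tx": 0.7,"ty": 0,"tz": -0.2,"rx": 0,"ry": 0.3,"rz": 0},{"tx": 0.95,"ty": 0,"tz": -0.27,"rx": 0.01,"ry": 0.45,"rz": 0},{"tx": 0.95,"ty": 0,"tz": -0.27,"rx": 0.01,"ry": 0.45,"rz": 0},{"tx": 0.95,"ty": 0,"tz": -0.27,"rx": 0.02,"ry": 0.45,"rz": 0}])

```text
clock: 4.6
tcp_pos: [0.5009, 0.236, 0.178]
eef_rot: [-0.481, -0.516, 0.521, 0.481]
force: [-0.2, -0.5, -1.2]
gripper_width: 0.435
```

```bash
python3 b.py .18
```

```text
clock 4.6 tcp [0.5009 0.236  0.178 ] j [-0.64  0.38  0.14  1.82 -0.06  0.95  1.17] F [-0.2 -0.5 -1.2]
t [ 0.779 -0.017 -0.052] r [-0.011  0.403 -0.009]
```

>>> jog_arm(increments=[{"tx": 0.2,"ty": -0.01,"tz": -0.02,"rx": 0,"ry": 0.1,"rz": 0},{"tx": 0.45,"ty": -0.02,"tz": -0.03,"rx": 0,"ry": 0.2,"rz": 0},{"tx": 0.65,"ty": -0.02,"tz": -0.05,"rx": -0.01,"ry": 0.3,"rz": -0.01},{"tx": 0.78,"ty": -0.02,"tz": -0.05,"rx": -0.01,"ry": 0.4,"rz": -0.01},{"tx": 0.78,"ty": -0.02,"tz": -0.05,"rx": -0.01,"ry": 0.4,"rz": -0.01},{"tx": 0.78,"ty": -0.02,"tz": -0.05,"rx": -0.01,"ry": 0.4,"rz": -0.01},{"tx": 0.78,"ty": -0.02,"tz": -0.05,"rx": -0.01,"ry": 0.4,"rz": -0.01}])

```text
clock: 5.18
tcp_pos: [0.5, 0.3507, 0.1794]
eef_rot: [0.531, 0.467, -0.468, -0.53]
force: [-0.2, 0.1, -1.2]
gripper_width: 0.433
```

```bash
python3 b.py .037; python3 - <<'E'
from h import *
c=manip.camera("wrist"); cv2.imwrite("pics/w4.png",c["img"][:,:,::-1]); np.savez("w4.npz",**c)
c=manip.camera("scene"); cv2.imwrite("pics/s4.png",cv2.resize(c["img"][150:330,220:420,::-1],None,fx=3.3,fy=3.3))
E
```

```text
clock 5.1833 tcp [0.5    0.3507 0.1794] j [-0.81  0.46  0.16  1.69 -0.09  1.    0.82] F [-0.2  0.1 -1.2]
t [0.017 0.949 0.   ] r [-0.003  0.002 -0.004]
```

View pics/w4.png

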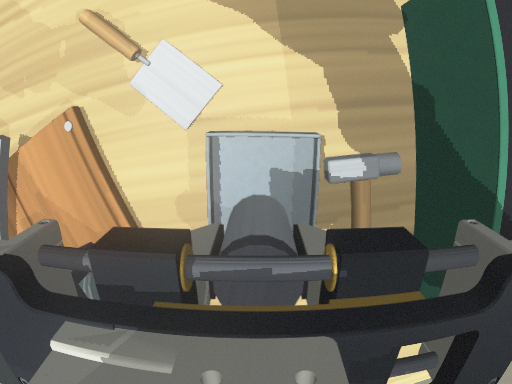

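View pics/s4.png

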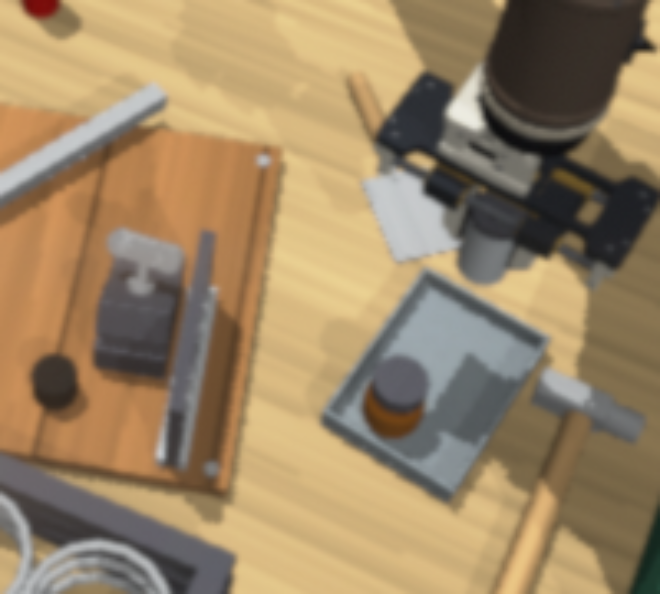

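```bash
python3 - <<'E'
from h import *
c=np.load("w4.npz")
for uv in ((207,132),(320,132)): print(wplane(c,uv,.025))
E
```

```text
[0.4430966 0.3039385 0.025    ]
[0.45745981 0.4192164  0.025     ]
```

>>> jog_arm(increments=[{"tx": 0.01,"ty": 0.2,"tz": 0,"rx": 0,"ry": 0,"rz": 0},{"tx": 0.015,"ty": 0.4,"tz": 0,"rx": 0,"ry": 0,"rz": 0},{"tx": 0.015,"ty": 0.6,"tz": 0,"rx": 0,"ry": 0,"rz": 0},{"tx": 0.015,"ty": 0.75,"tz": 0,"rx": 0,"ry": 0,"rz": 0},{"tx": 0.015,"ty": 0.85,"tz": 0,"rx": 0,"ry": 0,"rz": 0},{"tx": 0.015,"ty": 0.9,"tz": 0,"rx": 0,"ry": 0,"rz": 0},{"tx": 0.015,"ty": 0.92,"tz": 0,"rx": 0,"ry": 0,"rz": 0},{"tx": 0.015,"ty": 0.92,"tz": 0,"rx": 0,"ry": 0,"rz": 0},{"tx": 0.015,"ty": 0.92,"tz": 0,"rx": 0,"ry": 0,"rz": 0}])

```text
clock: 6.03
tcp_pos: [0.5012, 0.3529, 0.0431]
eef_rot: [0.531, 0.467, -0.467, -0.531]
force: [-0.2, -0.3, -1.0]
gripper_width: 0.435
```

```bash
python3 b.py .0387
```

```text
clock 6.0333 tcp [0.5012 0.3529 0.0431] j [-0.79  0.63  0.13  1.8  -0.12  0.73  0.85] F [-0.2 -0.3 -1. ]
t [-0.     0.029  0.008] r [ 0.    -0.002 -0.   ]
```

>>> jog_arm(increments=[{"tx": 0,"ty": 0.02,"tz": 0,"rx": 0,"ry": 0,"rz": 0},{"tx": 0,"ty": 0.03,"tz": 0,"rx": 0,"ry": 0,"rz": 0},{"tx": 0,"ty": 0.035,"tz": 0,"rx": 0,"ry": 0,"rz": 0},{"tx": 0,"ty": 0.04,"tz": 0,"rx": 0,"ry": 0,"rz": 0}])

```text
clock: 6.37
tcp_pos: [0.5018, 0.3533, 0.0386]
eef_rot: [0.531, 0.468, -0.466, -0.531]
force: [-4.4, -3.3, 19.1]
gripper_width: 0.434
```

>>> jog_arm(increments=[{"tx": 0,"ty": -0.01,"tz": 0,"rx": 0,"ry": 0,"rz": 0},{"tx": 0,"ty": -0.01,"tz": 0,"rx": 0,"ry": 0,"rz": 0},{"tx": 0,"ty": -0.01,"tz": 0,"rx": 0,"ry": 0,"rz": 0},{"tx": 0,"ty": -0.01,"tz": 0,"rx": 0,"ry": 0,"rz": 0},{"tx": 0,"ty": -0.01,"tz": 0,"rx": 0,"ry": 0,"rz": 0},{"tx": 0,"ty": -0.01,"tz": 0,"rx": 0,"ry": 0,"rz": 0}], hand=0.4)

```text
clock: 6.87
tcp_pos: [0.5017, 0.3533, 0.0399]
eef_rot: [0.531, 0.468, -0.467, -0.531]
force: [-0.4, -0.4, 0.5]
gripper_width: 0.699
```

>>> jog_arm(increments=[{"tx": 0,"ty": -0.15,"tz": 0,"rx": 0,"ry": 0,"rz": 0},{"tx": 0,"ty": -0.4,"tz": 0,"rx": 0,"ry": 0,"rz": 0},{"tx": 0,"ty": -0.65,"tz": 0,"rx": 0,"ry": 0,"rz": 0},{"tx": 0,"ty": -0.9,"tz": 0,"rx": 0,"ry": 0,"rz": 0},{"tx": 0,"ty": -0.98,"tz": 0,"rx": 0,"ry": 0,"rz": 0},{"tx": 0,"ty": -0.98,"tz": 0,"rx": 0,"ry": 0,"rz": 0}])

```text
clock: 7.37
tcp_pos: [0.5034, 0.3544, 0.1911]
eef_rot: [0.531, 0.47, -0.464, -0.531]
force: [0.9, -0.4, 0.1]
gripper_width: 0.7
```

```bash
cat > c.py <<'E'
from h import *
import sys
P=np.array([.608,.111,0]);w=.2966;Rj=jigR(w)
def pose(jpos,tilt,roll=0,off=0):
    # tip centre at jpos (mm, jig), tilt about jig y (approach leaning forward), roll = jaw angle about n from jig y
    n=np.array([-np.sin(tilt),0,np.cos(tilt)]); e1=np.array([np.cos(tilt),0,np.sin(tilt)])
    jaw=np.array([0,1,0])*np.cos(roll)-e1*np.sin(roll)   # anticlockwise about n
    p=np.array(jpos)/1000+n*off/1000
    return P+Rj@p, tool(Rj@jaw,Rj@(-n))
E
python3 - <<'E'
from c import *
t=np.radians(35)
p,R=pose((-215,-100,110),t,0,8); go(p,R)
c=manip.camera("wrist"); cv2.imwrite("pics/w5.png",c["img"][:,:,::-1]); np.savez("w5.npz",**c)
c=manip.camera("scene"); cv2.imwrite("pics/s5.png",cv2.resize(c["img"][150:330,220:420,::-1],None,fx=3.3,fy=3.3))
E
```

```text
clock 7.3667 tcp [0.5034 0.3544 0.1911] j [-0.82  0.45  0.17  1.67 -0.09  1.02  0.82] F [ 0.9 -0.4  0.1]
t [-2.734  0.479  0.163] r [-1.189 -0.825 -0.25 ]
```

View pics/w5.png

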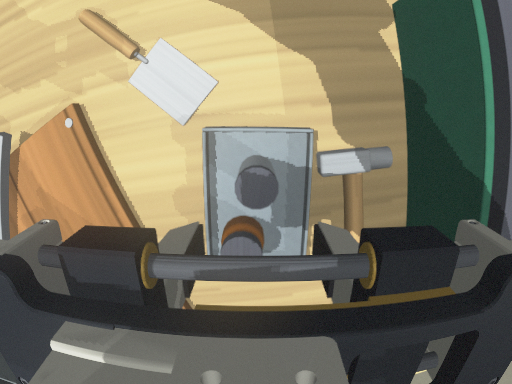

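View pics/s5.png

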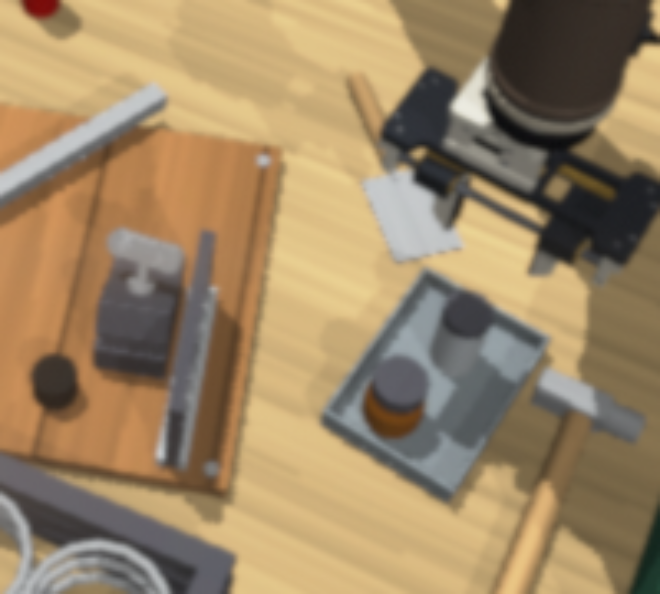

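```bash
cat > d.py <<'E'
from c import *
a=[float(x) for x in sys.argv[1:]]
p,R=pose(a[:3],np.radians(a[3]),np.radians(a[4]) if len(a)>4 else 0,8); print("target",p.round(3)); go(p,R)
E
python3 d.py -190 -135 110 20
```

```text
target [ 0.463 -0.074  0.118]
clock 7.4667 tcp [0.5014 0.3532 0.1869] j [-0.82  0.46  0.17  1.68 -0.09  1.02  0.82] F [-0.8 -0.1 -0.3]
t [-2.861  0.458 -0.109] r [-0.684 -0.84  -0.146]
```

>>> jog_arm(increments=[{"tx": -0.98,"ty": 0,"tz": 0,"rx": -0.2,"ry": -0.25,"rz": 0},{"tx": -0.98,"ty": 0,"tz": 0,"rx": -0.2,"ry": -0.25,"rz": 0},{"tx": -0.98,"ty": 0,"tz": 0,"rx": -0.2,"ry": -0.25,"rz": 0},{"tx": -0.98,"ty": 0,"tz": 0,"rx": -0.2,"ry": -0.25,"rz": 0},{"tx": -0.98,"ty": 0,"tz": 0,"rx": -0.2,"ry": -0.25,"rz": 0}], hand=-1)

```text
clock: 7.88
tcp_pos: [0.4809, 0.2007, 0.1848]
eef_rot: [0.528, 0.519, -0.475, -0.475]
force: [0.0, -0.1, -0.2]
gripper_width: 0.388
```

```bash
python3 d.py -190 -135 110 20
```

```text
target [ 0.463 -0.074  0.118]
clock 7.8833 tcp [0.4809 0.2007 0.1848] j [-0.69  0.27  0.19  1.97  0.01  0.82  1.05] F [ 0.  -0.1 -0.2]
t [-1.831  0.453  0.147] r [-0.502 -0.594 -0.153]
```

>>> jog_arm(increments=[{"tx": -0.98,"ty": 0,"tz": 0.08,"rx": -0.3,"ry": -0.3,"rz": -0.08},{"tx": -0.98,"ty": 0,"tz": 0.08,"rx": -0.3,"ry": -0.3,"rz": -0.08},{"tx": -0.98,"ty": 0,"tz": 0.08,"rx": -0.3,"ry": -0.3,"rz": -0.08},{"tx": -0.98,"ty": 0,"tz": 0.08,"rx": -0.3,"ry": -0.3,"rz": -0.08},{"tx": -0.98,"ty": 0,"tz": 0.08,"rx": -0.3,"ry": -0.3,"rz": -0.08}])

```text
clock: 8.3
tcp_pos: [0.4653, 0.0479, 0.1833]
eef_rot: [0.516, 0.595, -0.464, -0.405]
force: [0.3, -0.2, -0.0]
gripper_width: 0.029
```

```bash
python3 d.py -190 -135 110 20
```

```text
target [ 0.463 -0.074  0.118]
clock 8.3 tcp [0.4653 0.0479 0.1833] j [-0.44  0.11  0.23  2.22 -0.02  0.58  1.51] F [ 0.3 -0.2 -0. ]
t [-0.807  0.393  0.228] r [-0.21  -0.304 -0.086]
```

>>> jog_arm(increments=[{"tx": -0.3,"ty": 0.15,"tz": 0.08,"rx": -0.1,"ry": -0.15,"rz": -0.04},{"tx": -0.6,"ty": 0.3,"tz": 0.16,"rx": -0.21,"ry": -0.3,"rz": -0.08},{"tx": -0.81,"ty": 0.39,"tz": 0.23,"rx": -0.21,"ry": -0.3,"rz": -0.08},{"tx": -0.81,"ty": 0.39,"tz": 0.23,"rx": -0.21,"ry": -0.3,"rz": -0.08},{"tx": -0.81,"ty": 0.39,"tz": 0.23,"rx": -0.21,"ry": -0.3,"rz": -0.08},{"tx": -0.81,"ty": 0.39,"tz": 0.23,"rx": -0.21,"ry": -0.3,"rz": -0.08}])

```text
clock: 8.8
tcp_pos: [0.4618, -0.0758, 0.1158]
eef_rot: [0.488, 0.657, -0.462, -0.342]
force: [-0.1, 0.5, -0.7]
gripper_width: 0.005
```

```bash
python3 d.py -175 -128 32 20;  python3 - <<'E'
from h import *
c=manip.camera("wrist"); cv2.imwrite("pics/w6.png",c["img"][:,:,::-1]); np.savez("w6.npz",**c)
E
```

```text
target [ 0.475 -0.063  0.04 ]
clock 8.8 tcp [ 0.4618 -0.0758  0.1158] j [ 0.11  0.22  0.06  2.34 -0.57  0.31  2.56] F [-0.1  0.5 -0.7]
t [0.054 0.516 0.068] r [-0.005 -0.003 -0.005]
```

View pics/w6.png

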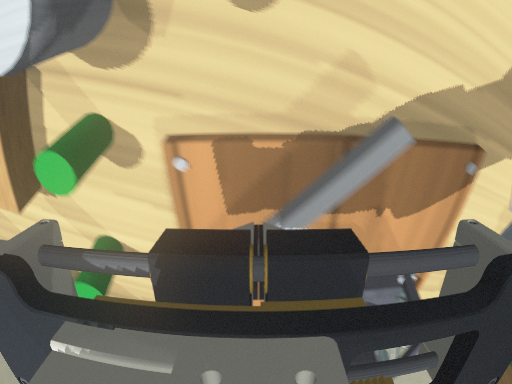

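```bash
python3 d.py -182 -136 80 18 -30
```

```text
target [ 0.471 -0.073  0.088]
clock 8.85 tcp [ 0.4607 -0.0815  0.1143] j [ 0.12  0.23  0.06  2.35 -0.58  0.3   2.57] F [-1.  -3.9 -1.1]
t [ 0.035  0.196 -0.019] r [0.063 1.032 0.004]
```

>>> jog_arm(increments=[{"tx": 0.03,"ty": 0.04,"tz": 0,"rx": 0.01,"ry": 0.2,"rz": 0},{"tx": 0.03,"ty": 0.08,"tz": 0,"rx": 0.03,"ry": 0.4,"rz": 0},{"tx": 0.03,"ty": 0.12,"tz": 0,"rx": 0.04,"ry": 0.6,"rz": 0},{"tx": 0.03,"ty": 0.16,"tz": -0.02,"rx": 0.06,"ry": 0.8,"rz": 0},{"tx": 0.03,"ty": 0.2,"tz": -0.02,"rx": 0.06,"ry": 0.98,"rz": 0},{"tx": 0.03,"ty": 0.2,"tz": -0.02,"rx": 0.06,"ry": 0.98,"rz": 0}])

```text
clock: 9.35
tcp_pos: [0.4714, -0.0726, 0.0852]
eef_rot: [0.582, 0.543, -0.339, -0.501]
force: [0.2, 0.0, -0.7]
gripper_width: 0.003
```

```bash
python3 d.py -182 -136 32 18 -30
```

```text
target [ 0.471 -0.073  0.04 ]
clock 9.35 tcp [ 0.4714 -0.0726  0.0852] j [ 0.01  0.31  0.16  2.34 -0.72  0.29  2.19] F [ 0.2  0.  -0.7]
t [-0.048  0.289  0.082] r [-0.005  0.044  0.003]
```

```bash
python3 d.py -182 -136 32 10 -30
```

```text
target [ 0.472 -0.073  0.04 ]
clock 9.35 tcp [ 0.4714 -0.0726  0.0852] j [ 0.01  0.31  0.16  2.34 -0.72  0.29  2.19] F [ 0.2  0.  -0.7]
t [-0.045  0.29   0.075] r [0.239 0.045 0.14 ]
```

>>> jog_arm(increments=[{"tx": -0.02,"ty": 0.08,"tz": 0.02,"rx": 0.08,"ry": 0.02,"rz": 0.05},{"tx": -0.03,"ty": 0.16,"tz": 0.04,"rx": 0.16,"ry": 0.04,"rz": 0.1},{"tx": -0.045,"ty": 0.24,"tz": 0.06,"rx": 0.24,"ry": 0.04,"rz": 0.14},{"tx": -0.045,"ty": 0.29,"tz": 0.075,"rx": 0.24,"ry": 0.04,"rz": 0.14},{"tx": -0.045,"ty": 0.29,"tz": 0.075,"rx": 0.24,"ry": 0.04,"rz": 0.14},{"tx": -0.045,"ty": 0.29,"tz": 0.075,"rx": 0.24,"ry": 0.04,"rz": 0.14}])

```text
clock: 9.85
tcp_pos: [0.4713, -0.0724, 0.0392]
eef_rot: [0.573, 0.497, -0.383, -0.528]
force: [-0.1, 0.3, 0.7]
gripper_width: 0.005
```

```bash
python3 d.py -125 -95 32 12 -20;  python3 - <<'E'
from h import *
c=manip.camera("scene"); cv2.imwrite("pics/s7.png",cv2.resize(c["img"][130:300,170:400,::-1],None,fx=3.3,fy=3.3))
E
```

```text
target [ 0.515 -0.017  0.04 ]
clock 9.85 tcp [ 0.4713 -0.0724  0.0392] j [-0.14  0.44  0.29  2.28 -0.61  0.34  2.03] F [-0.1  0.3  0.7]
t [ 0.422  0.063 -0.195] r [-0.067 -0.342 -0.029]
```

View pics/s7.png

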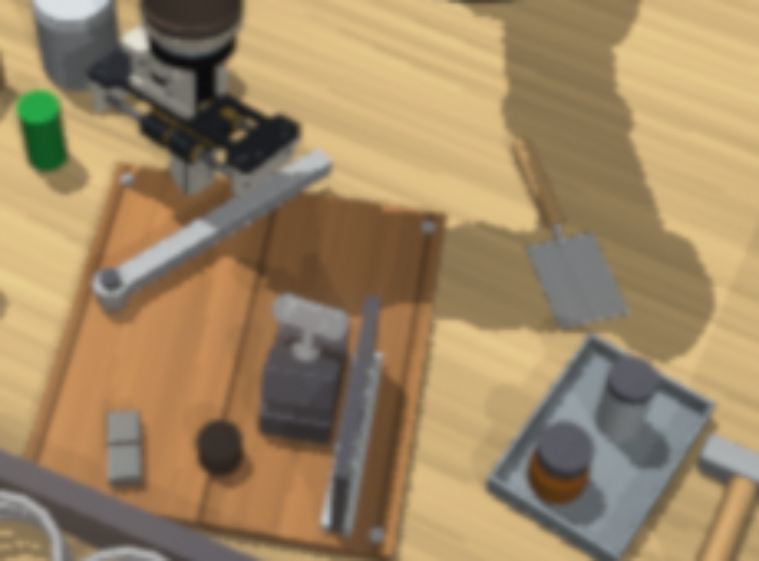

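```bash
python3 d.py -135 -82 33 12 -20
```

```text
target [ 0.501 -0.007  0.041]
clock 9.9 tcp [ 0.4715 -0.0727  0.0397] j [-0.14  0.43  0.29  2.28 -0.61  0.34  2.03] F [ 0.2 -0.5  0.6]
t [ 0.467  0.048 -0.093] r [-0.065 -0.344 -0.029]
```

>>> jog_arm(increments=[{"tx": 0.08,"ty": 0.008,"tz": -0.016,"rx": -0.01,"ry": -0.06,"rz": 0},{"tx": 0.16,"ty": 0.016,"tz": -0.032,"rx": -0.02,"ry": -0.12,"rz": -0.01},{"tx": 0.24,"ty": 0.024,"tz": -0.048,"rx": -0.03,"ry": -0.18,"rz": -0.015},{"tx": 0.32,"ty": 0.032,"tz": -0.064,"rx": -0.04,"ry": -0.24,"rz": -0.02},{"tx": 0.4,"ty": 0.04,"tz": -0.08,"rx": -0.05,"ry": -0.3,"rz": -0.03},{"tx": 0.47,"ty": 0.048,"tz": -0.093,"rx": -0.065,"ry": -0.34,"rz": -0.03},{"tx": 0.47,"ty": 0.048,"tz": -0.093,"rx": -0.065,"ry": -0.34,"rz": -0.03},{"tx": 0.47,"ty": 0.048,"tz": -0.093,"rx": -0.065,"ry": -0.34,"rz": -0.03}])

```text
clock: 10.57
tcp_pos: [0.5012, -0.0054, 0.0407]
eef_rot: [0.542, 0.551, -0.418, -0.478]
force: [0.2, 0.1, -0.0]
gripper_width: 0.002
```

```bash
python3 d.py -90 -62 33 20 0;  python3 - <<'E'
from h import *
c=manip.camera("scene"); cv2.imwrite("pics/s8.png",cv2.resize(c["img"][130:300,170:400,::-1],None,fx=3.3,fy=3.3))
E
```

```text
target [0.537 0.025 0.041]
clock 10.5667 tcp [ 0.5012 -0.0054  0.0407] j [-0.25  0.44  0.25  2.26 -0.59  0.3   2.03] F [ 0.2  0.1 -0. ]
t [ 0.21   0.062 -0.225] r [-0.277 -0.696 -0.045]
```

View pics/s8.png

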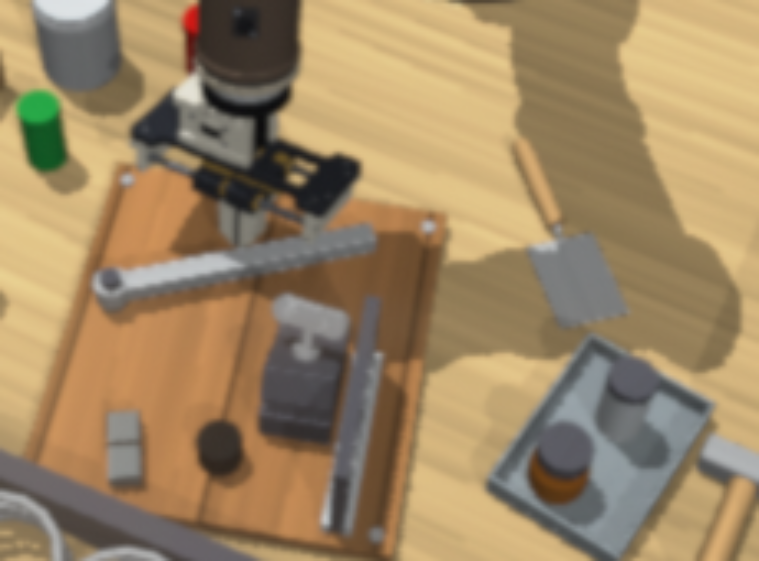

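```bash
python3 d.py -95 -65 33 15 -5
```

```text
target [0.534 0.02  0.041]
clock 10.6167 tcp [ 0.501  -0.0061  0.0407] j [-0.25  0.44  0.25  2.26 -0.59  0.3   2.03] F [ 0.3 -0.2 -1.2]
t [ 0.187  0.055 -0.206] r [-0.104 -0.525 -0.02 ]
```

>>> jog_arm(increments=[{"tx": 0.04,"ty": 0.011,"tz": -0.04,"rx": -0.02,"ry": -0.1,"rz": 0},{"tx": 0.075,"ty": 0.022,"tz": -0.08,"rx": -0.04,"ry": -0.2,"rz": -0.01},{"tx": 0.11,"ty": 0.033,"tz": -0.12,"rx": -0.06,"ry": -0.3,"rz": -0.01},{"tx": 0.15,"ty": 0.044,"tz": -0.16,"rx": -0.08,"ry": -0.4,"rz": -0.02},{"tx": 0.187,"ty": 0.055,"tz": -0.206,"rx": -0.1,"ry": -0.52,"rz": -0.02},{"tx": 0.187,"ty": 0.055,"tz": -0.206,"rx": -0.1,"ry": -0.52,"rz": -0.02},{"tx": 0.187,"ty": 0.055,"tz": -0.206,"rx": -0.1,"ry": -0.52,"rz": -0.02}])

```text
clock: 11.2
tcp_pos: [0.5342, 0.0206, 0.0405]
eef_rot: [0.493, 0.62, -0.468, -0.391]
force: [-0.3, -0.4, -0.6]
gripper_width: 0.004
```

```bash
python3 d.py -78 -60 33 18 0;  python3 - <<'E'
from h import *
c=manip.camera("scene"); cv2.imwrite("pics/s9.png",cv2.resize(c["img"][130:300,170:400,::-1],None,fx=3.3,fy=3.3))
E
```

```text
target [0.549 0.03  0.041]
clock 11.2 tcp [0.5342 0.0206 0.0405] j [-0.22  0.46  0.15  2.22 -0.53  0.24  2.18] F [-0.3 -0.4 -0.6]
t [ 0.042  0.028 -0.103] r [-0.109 -0.18  -0.004]
```

View pics/s9.png

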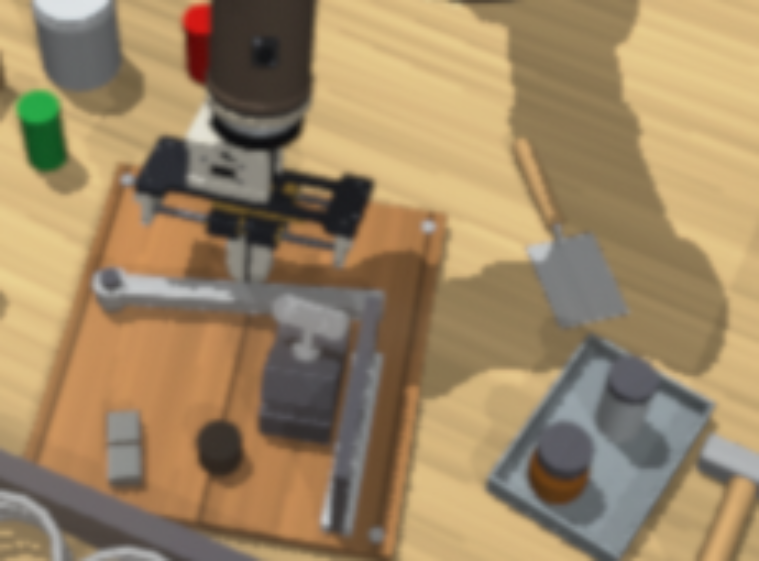

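>>> jog_arm(increments=[{"tx": 0.01,"ty": 0.006,"tz": -0.02,"rx": 0,"ry": -0.04,"rz": 0},{"tx": 0.02,"ty": 0.012,"tz": -0.04,"rx": 0,"ry": -0.08,"rz": 0},{"tx": 0.03,"ty": 0.018,"tz": -0.06,"rx": 0,"ry": -0.12,"rz": 0},{"tx": 0.04,"ty": 0.024,"tz": -0.08,"rx": 0,"ry": -0.16,"rz": 0},{"tx": 0.04,"ty": 0.024,"tz": -0.08,"rx": 0,"ry": -0.16,"rz": 0}])

```text
clock: 11.67
tcp_pos: [0.5455, 0.0296, 0.0403]
eef_rot: [0.473, 0.636, -0.488, -0.365]
force: [-1.5, 0.2, -0.5]
gripper_width: 0.006
```

```bash
python3 d.py -78 -60 33 15 0
```

```text
target [0.549 0.03  0.041]
clock 11.6667 tcp [0.5455 0.0296 0.0403] j [-0.24  0.47  0.15  2.19 -0.49  0.25  2.21] F [-1.5  0.2 -0.5]
t [-0.002  0.003 -0.023] r [-0.004 -0.017  0.002]
```

>>> jog_arm(increments=[{"tx": 0,"ty": 0.004,"tz": -0.02,"rx": 0,"ry": 0,"rz": 0},{"tx": 0,"ty": 0.007,"tz": -0.035,"rx": 0,"ry": 0,"rz": 0},{"tx": 0,"ty": 0.01,"tz": -0.05,"rx": 0,"ry": 0,"rz": 0}])

```text
clock: 11.92
tcp_pos: [0.5483, 0.0307, 0.0394]
eef_rot: [0.472, 0.634, -0.49, -0.368]
force: [-24.0, -9.1, 19.1]
gripper_width: 0.003
```

```bash
python3 d.py -78 -60 33 15 0;python3 - <<'E'
from h import *
c=manip.camera("top"); cv2.imwrite("pics/t10.png",cv2.resize(c["img"][95:245,170:330,::-1],None,fx=4,fy=4))
E
```

```text
target [0.549 0.03  0.041]
clock 11.9167 tcp [0.5483 0.0307 0.0394] j [-0.25  0.48  0.16  2.18 -0.49  0.27  2.2 ] F [-24.   -9.1  19.1]
t [-0.004 -0.008 -0.006] r [-0.02  -0.02   0.006]
```

View pics/t10.png

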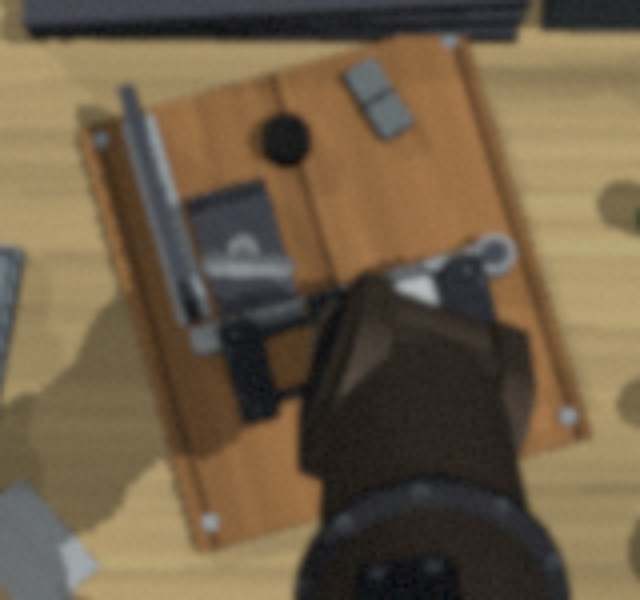

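>>> jog_arm(increments=[{"tx": 0,"ty": 0,"tz": 0.02,"rx": 0,"ry": 0,"rz": 0},{"tx": 0,"ty": -0.15,"tz": 0.1,"rx": 0,"ry": 0,"rz": 0},{"tx": 0,"ty": -0.4,"tz": 0.2,"rx": 0,"ry": 0.1,"rz": 0},{"tx": 0,"ty": -0.65,"tz": 0.3,"rx": 0,"ry": 0.2,"rz": 0},{"tx": 0,"ty": -0.9,"tz": 0.3,"rx": 0,"ry": 0.3,"rz": 0},{"tx": 0,"ty": -0.9,"tz": 0.3,"rx": 0,"ry": 0.3,"rz": 0}])

```text
clock: 12.47
tcp_pos: [0.4756, 0.0079, 0.1645]
eef_rot: [0.509, 0.606, -0.449, -0.415]
force: [1.3, -0.3, 0.4]
gripper_width: 0.006
```

```bash
python3 - <<'E'
from c import *
C=cams()
s=np.radians(35);n=np.array([-np.sin(s),0,np.cos(s)]);e1=np.array([np.cos(s),0,np.sin(s)]);e2=np.array([0,1,0])
g=np.array([-26,0,98])
for cam in C:
    for th in np.arange(.8,2.01,.1):
        u=np.cos(th)*e1+np.sin(th)*e2
        pts=[proj(C[cam],P+Rj@((g+11*n+q*34*u)/1000))[0] for q in(-1,1)]
        d=pts[1]-pts[0]; print(cam,th.round(1),np.round(pts,1).tolist(),np.degrees(np.arctan2(d[1],d[0])).round(1))
for n_,r,f in (("top",(120,190,200,260),10),("scene",(205,275,235,300),10)):
    cv2.imwrite(f"pics/{n_}11.png",cv2.resize(C[n_]["img"][r[0]:r[1],r[2]:r[3],::-1],None,fx=8.5,fy=8.5,interpolation=cv2.INTER_CUBIC))
E
```

```text
top 0.8 [[242.3, 167.3], [221.5, 157.4]] -154.5
top 0.9 [[242.8, 166.3], [221.0, 158.4]] -160.2
top 1.0 [[243.3, 165.2], [220.6, 159.5]] -165.7
top 1.1 [[243.6, 164.2], [220.3, 160.6]] -171.2
top 1.2 [[243.8, 163.1], [220.1, 161.7]] -176.6
top 1.3 [[243.9, 162.0], [220.0, 162.8]] 178.0
top 1.4 [[243.9, 160.9], [220.1, 163.9]] 172.7
top 1.5 [[243.7, 159.8], [220.3, 165.0]] 167.5
top 1.6 [[243.4, 158.7], [220.6, 166.1]] 162.2
top 1.7 [[243.1, 157.7], [221.0, 167.1]] 157.0
top 1.8 [[242.6, 156.7], [221.5, 168.0]] 151.7
top 1.9 [[242.0, 155.8], [222.1, 169.0]] 146.4
top 2.0 [[241.3, 154.9], [222.8, 169.8]] 141.1
scene 0.8 [[255.7, 217.2], [271.3, 226.7]] 31.3
scene 0.9 [[254.7, 217.4], [272.3, 226.5]] 27.3
scene 1.0 [[253.9, 217.7], [273.1, 226.2]] 23.8
scene 1.1 [[253.1, 218.0], [273.9, 225.9]] 20.8
scene 1.2 [[252.4, 218.3], [274.6, 225.5]] 18.0
scene 1.3 [[251.8, 218.7], [275.1, 225.2]] 15.5
scene 1.4 [[251.3, 219.1], [275.5, 224.7]] 13.1
scene 1.5 [[251.0, 219.5], [275.8, 224.3]] 10.8
scene 1.6 [[250.8, 220.0], [276.0, 223.8]] 8.6
scene 1.7 [[250.7, 220.5], [276.0, 223.3]] 6.4
scene 1.8 [[250.7, 221.0], [276.0, 222.8]] 4.2
scene 1.9 [[250.8, 221.5], [275.7, 222.3]] 1.9
scene 2.0 [[251.1, 222.0], [275.4, 221.8]] -0.4
```

View pics/top11.png

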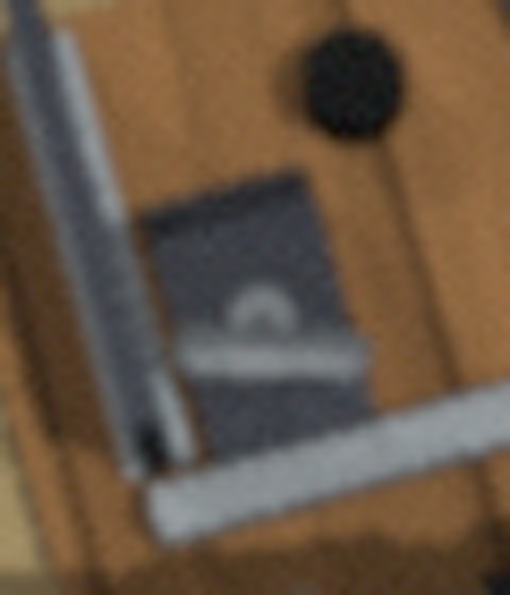

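View pics/scene11.png

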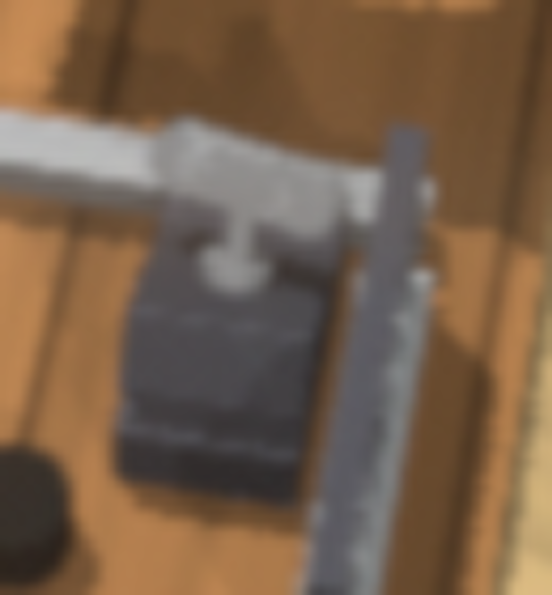

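```bash
python3 d.py -5 -38 160 0 0
```

```text
target [0.614 0.073 0.168]
clock 12.5667 tcp [0.4758 0.0092 0.1609] j [-0.48  0.16  0.45  2.25 -0.28  0.52  1.89] F [ 0.1  1.1 -0.4]
t [ 0.292  0.211 -0.953] r [ 0.512 -0.314  0.048]
```

>>> jog_arm(increments=[{"tx": 0.03,"ty": -0.1,"tz": -0.1,"rx": 0.15,"ry": -0.1,"rz": 0.01},{"tx": 0.08,"ty": -0.1,"tz": -0.25,"rx": 0.3,"ry": -0.2,"rz": 0.03},{"tx": 0.14,"ty": -0.05,"tz": -0.45,"rx": 0.51,"ry": -0.31,"rz": 0.05},{"tx": 0.2,"ty": 0.02,"tz": -0.65,"rx": 0.51,"ry": -0.31,"rz": 0.05},{"tx": 0.25,"ty": 0.1,"tz": -0.85,"rx": 0.51,"ry": -0.31,"rz": 0.05},{"tx": 0.29,"ty": 0.16,"tz": -0.95,"rx": 0.51,"ry": -0.31,"rz": 0.05},{"tx": 0.29,"ty": 0.2,"tz": -0.95,"rx": 0.51,"ry": -0.31,"rz": 0.05},{"tx": 0.29,"ty": 0.21,"tz": -0.95,"rx": 0.51,"ry": -0.31,"rz": 0.05}])

```text
clock: 13.23
tcp_pos: [0.6137, 0.0737, 0.1648]
eef_rot: [-0.42, -0.567, 0.569, 0.421]
force: [-1.5, 0.4, -0.0]
gripper_width: 0.004
```

```bash
python3 d.py -4 -38 87 0 0; python3 - <<'E'
from h import *
c=manip.camera("wrist"); cv2.imwrite("pics/w12.png",c["img"][:,:,::-1]); np.savez("w12.npz",**c)
E
```

```text
target [0.615 0.073 0.095]
clock 13.2333 tcp [0.6137 0.0737 0.1648] j [-0.5   0.51  0.43  1.7  -0.24  0.99  1.89] F [-1.5  0.4 -0. ]
t [-0.004  0.465 -0.011] r [-0.006 -0.001 -0.001]
```

View pics/w12.png

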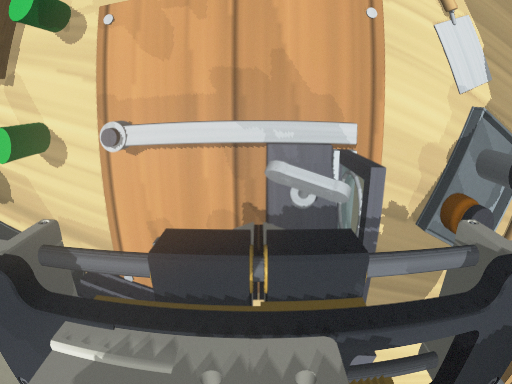

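```bash
cat > wing.py <<'E'
from c import *
c=np.load(sys.argv[1])
s=np.radians(35);n=np.array([-np.sin(s),0,np.cos(s)]);e1=np.array([np.cos(s),0,np.sin(s)]);e2=np.array([0,1,0])
g=np.array([-26,0,98])
for th in map(float,sys.argv[2:]):
    u=np.cos(th)*e1+np.sin(th)*e2
    print(th,[wproj(c,P+Rj@((g+11*n+q*34*u)/1000)).round(1).tolist() for q in(-1,1)])
E
python3 wing.py w12.npz 1.0 1.1 1.2 1.3 1.4
```

```text
1.0 [[271.8, 152.0], [352.3, 199.2]]
1.1 [[269.5, 155.6], [354.1, 195.3]]
1.2 [[267.7, 159.4], [355.4, 191.3]]
1.3 [[266.3, 163.4], [356.3, 187.1]]
1.4 [[265.3, 167.6], [356.8, 182.8]]
```

>>> jog_arm(increments=[{"tx": 0,"ty": 0.12,"tz": -0.01,"rx": 0,"ry": 0,"rz": 0},{"tx": 0,"ty": 0.25,"tz": -0.01,"rx": 0,"ry": 0,"rz": 0},{"tx": 0,"ty": 0.37,"tz": -0.01,"rx": 0,"ry": 0,"rz": 0},{"tx": 0,"ty": 0.46,"tz": -0.01,"rx": 0,"ry": 0,"rz": 0},{"tx": 0,"ty": 0.46,"tz": -0.01,"rx": 0,"ry": 0,"rz": 0},{"tx": 0,"ty": 0.46,"tz": -0.01,"rx": 0,"ry": 0,"rz": 0}])

```text
clock: 13.78
tcp_pos: [0.613, 0.0725, 0.0961]
eef_rot: [-0.42, -0.566, 0.569, 0.422]
force: [0.2, -0.1, 0.5]
gripper_width: 0.004
```

```bash
python3 d.py -24 -38 84 0 0; python3 d.py -40 -38 80 0 0;python3 - <<'E'
from h import *
c=manip.camera("wrist"); cv2.imwrite("pics/w13.png",c["img"][:,:,::-1]); np.savez("w13.npz",**c)
E
```

```text
target [0.596 0.068 0.092]
clock 13.7833 tcp [0.613  0.0725 0.0961] j [-0.47  0.59  0.4   1.76 -0.29  0.86  1.92] F [ 0.2 -0.1  0.5]
t [0.002 0.028 0.117] r [-0.01  -0.005 -0.   ]
target [0.581 0.063 0.088]
clock 13.7833 tcp [0.613  0.0725 0.0961] j [-0.47  0.59  0.4   1.76 -0.29  0.86  1.92] F [ 0.2 -0.1  0.5]
t [0.001 0.055 0.223] r [-0.01  -0.005 -0.   ]
```

View pics/w13.png

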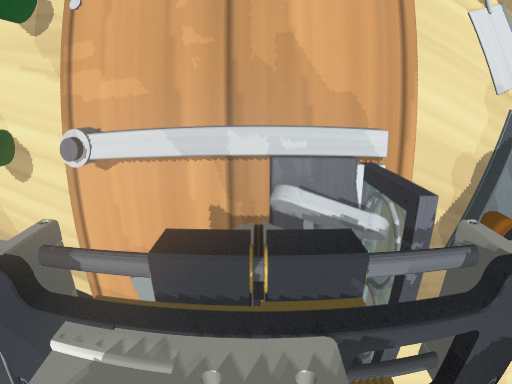

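>>> jog_arm(increments=[{"tx": 0.03,"ty": 0.01,"tz": 0.03,"rx": 0,"ry": 0,"rz": 0},{"tx": 0.03,"ty": 0.02,"tz": 0.07,"rx": 0,"ry": 0,"rz": 0},{"tx": 0.03,"ty": 0.028,"tz": 0.11,"rx": 0,"ry": 0,"rz": 0},{"tx": 0.03,"ty": 0.035,"tz": 0.14,"rx": 0,"ry": 0,"rz": 0},{"tx": 0.03,"ty": 0.035,"tz": 0.14,"rx": 0,"ry": 0,"rz": 0}])

```text
clock: 14.25
tcp_pos: [0.5926, 0.0705, 0.0926]
eef_rot: [-0.421, -0.567, 0.568, 0.421]
force: [2.9, 0.4, 1.8]
gripper_width: 0.009
```

```bash
python3 d.py -40 -36 80 0 0;python3 - <<'E'
from h import *
c=manip.camera("wrist"); cv2.imwrite("pics/w14.png",c["img"][:,:,::-1]); np.savez("w14.npz",**c)
E
```

```text
target [0.58  0.065 0.088]
clock 14.25 tcp [0.5926 0.0705 0.0926] j [-0.48  0.56  0.4   1.82 -0.28  0.82  1.92] F [2.9 0.4 1.8]
t [-0.012  0.031  0.09 ] r [-0.002 -0.005 -0.001]
```

View pics/w14.png

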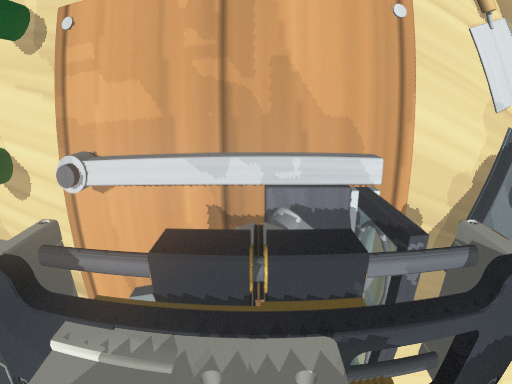

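>>> jog_arm(increments=[{"tx": -0.01,"ty": 0.01,"tz": 0.04,"rx": 0,"ry": 0,"rz": 0},{"tx": -0.01,"ty": 0.02,"tz": 0.08,"rx": 0,"ry": 0,"rz": 0},{"tx": -0.01,"ty": 0.03,"tz": 0.12,"rx": 0,"ry": 0,"rz": 0},{"tx": -0.01,"ty": 0.04,"tz": 0.15,"rx": 0,"ry": 0,"rz": 0},{"tx": -0.01,"ty": 0.045,"tz": 0.17,"rx": 0,"ry": 0,"rz": 0},{"tx": -0.01,"ty": 0.045,"tz": 0.17,"rx": 0,"ry": 0,"rz": 0}])

```text
clock: 14.8
tcp_pos: [0.5674, 0.0612, 0.0854]
eef_rot: [-0.421, -0.567, 0.569, 0.422]
force: [0.7, -1.9, 0.5]
gripper_width: 0.009
```

```bash
python3 d.py -50 -22 78 0 0;python3 - <<'E'
from h import *
c=manip.camera("top"); cv2.imwrite("pics/t15.png",cv2.resize(c["img"][95:245,170:330,::-1],None,fx=4,fy=4))
c=manip.camera("scene"); cv2.imwrite("pics/s15.png",cv2.resize(c["img"][190:270,220:320,::-1],None,fx=6,fy=6))
c=manip.camera("wrist"); cv2.imwrite("pics/w15.png",c["img"][:,:,::-1]); np.savez("w15.npz",**c)
E
```

```text
target [0.567 0.075 0.086]
clock 14.8 tcp [0.5674 0.0612 0.0854] j [-0.48  0.54  0.39  1.89 -0.28  0.77  1.93] F [ 0.7 -1.9  0.5]
t [ 0.092 -0.004 -0.022] r [-0.007 -0.006 -0.001]
```

View pics/s15.png

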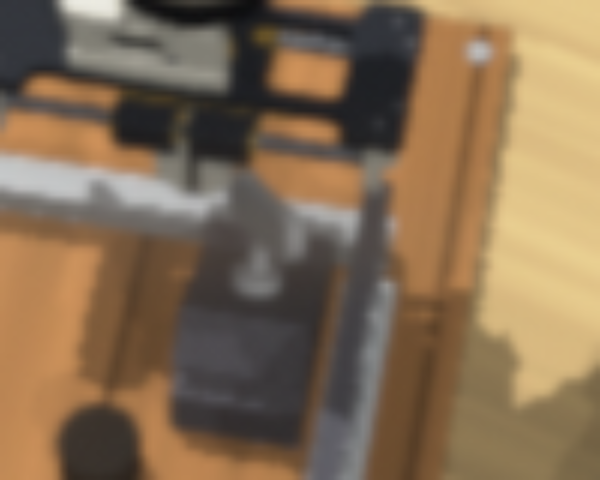

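View pics/w15.png

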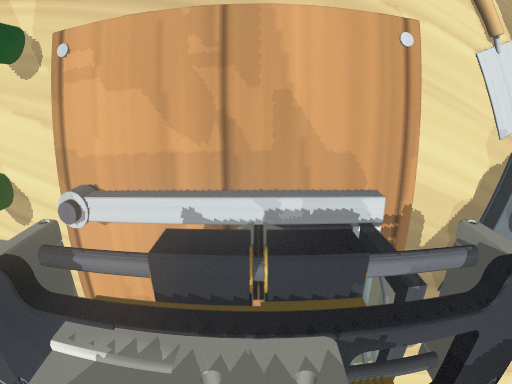

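>>> jog_arm(increments=[{"tx": 0.03,"ty": 0,"tz": 0,"rx": 0,"ry": 0,"rz": 0},{"tx": 0.05,"ty": 0,"tz": 0,"rx": 0,"ry": 0,"rz": 0},{"tx": 0.07,"ty": 0,"tz": 0,"rx": 0,"ry": 0,"rz": 0},{"tx": 0.09,"ty": 0,"tz": 0,"rx": 0,"ry": 0,"rz": 0},{"tx": 0.09,"ty": 0,"tz": 0,"rx": 0,"ry": 0,"rz": 0}])

```text
clock: 15.37
tcp_pos: [0.5626, 0.0739, 0.0847]
eef_rot: [-0.42, -0.566, 0.57, 0.423]
force: [-2.0, -4.0, 0.5]
gripper_width: 0.009
```

```bash
python3 d.py -50 -22 78 0 0
```

```text
target [0.567 0.075 0.086]
clock 15.3667 tcp [0.5626 0.0739 0.0847] j [-0.5   0.53  0.39  1.9  -0.28  0.77  1.91] F [-2.  -4.   0.5]
t [ 0.001 -0.009 -0.029] r [-0.013 -0.006 -0.002]
```

Still friction-level force; keep pushing left in small steps.

>>> jog_arm(increments=[{"tx": 0.015,"ty": 0,"tz": -0.01,"rx": 0,"ry": 0,"rz": 0},{"tx": 0.03,"ty": 0,"tz": -0.01,"rx": 0,"ry": 0,"rz": 0},{"tx": 0.045,"ty": 0,"tz": -0.01,"rx": 0,"ry": 0,"rz": 0}])

```text
clock: 15.62
tcp_pos: [0.5622, 0.0757, 0.0846]
eef_rot: [-0.423, -0.563, 0.571, 0.422]
force: [2.4, -22.8, 1.3]
gripper_width: 0.001
```

```bash
python3 d.py -50 -22 78 0 0;python3 - <<'E'
from h import *
c=manip.camera("scene"); cv2.imwrite("pics/s16.png",cv2.resize(c["img"][190:270,220:320,::-1],None,fx=6,fy=6))
E
```

```text
target [0.567 0.075 0.086]
clock 15.6167 tcp [0.5622 0.0757 0.0846] j [-0.52  0.54  0.4   1.9  -0.28  0.77  1.9 ] F [  2.4 -22.8   1.3]
t [-0.011 -0.01  -0.027] r [-0.017 -0.013 -0.013]
```

View pics/s16.png

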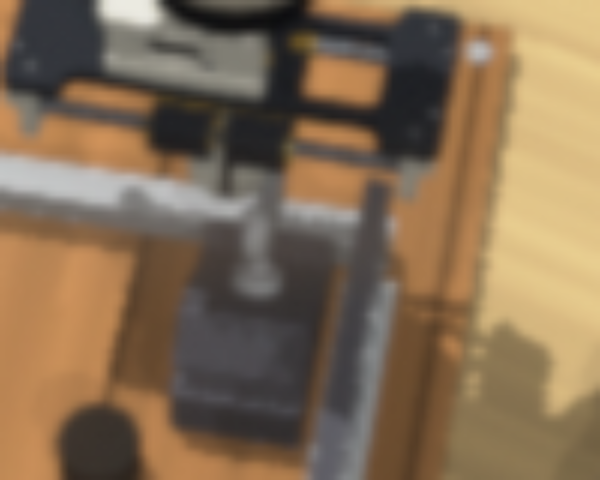

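>>> jog_arm(increments=[{"tx": 0,"ty": 0,"tz": 0,"rx": 0,"ry": 0,"rz": 0},{"tx": -0.03,"ty": 0,"tz": 0,"rx": 0,"ry": 0,"rz": 0},{"tx": -0.08,"ty": 0,"tz": 0,"rx": 0,"ry": 0,"rz": 0},{"tx": -0.12,"ty": -0.1,"tz": 0,"rx": 0,"ry": 0,"rz": 0},{"tx": -0.15,"ty": -0.35,"tz": 0.05,"rx": 0,"ry": 0,"rz": 0},{"tx": -0.15,"ty": -0.6,"tz": 0.1,"rx": 0,"ry": 0,"rz": 0},{"tx": -0.15,"ty": -0.85,"tz": 0.2,"rx": 0,"ry": 0,"rz": 0},{"tx": -0.15,"ty": -0.95,"tz": 0.3,"rx": 0,"ry": 0,"rz": 0},{"tx": -0.15,"ty": -0.95,"tz": 0.3,"rx": 0,"ry": 0,"rz": 0}])

```text
clock: 16.42
tcp_pos: [0.5267, 0.0417, 0.2316]
eef_rot: [-0.424, -0.565, 0.569, 0.422]
force: [0.1, -1.1, 0.2]
gripper_width: 0.002
```

```bash
python3 - <<'E'
from c import *
go([.5,0,.3])
C=cams()
cv2.imwrite("pics/t17.png",cv2.resize(C["top"]["img"][95:245,110:330,::-1],None,fx=3.6,fy=3.6))
cv2.imwrite("pics/s17.png",cv2.resize(C["scene"]["img"][190:310,220:400,::-1],None,fx=4.3,fy=4.3))
s=np.radians(35);n=np.array([-np.sin(s),0,np.cos(s)]);e1=np.array([np.cos(s),0,np.sin(s)]);e2=np.array([0,1,0])
g=np.array([-26,0,98])
for th in (-.1,0,.1,.2,.3):
    u=np.cos(th)*e1+np.sin(th)*e2
    p=np.array([proj(C["top"],P+Rj@((g+11*n+q*34*u)/1000))[0] for q in(-1,1)]); print(th,((p-[110,95])*3.6).round(0).tolist())
    p=np.array([proj(C["scene"],P+Rj@((g+11*n+q*34*u)/1000))[0] for q in(-1,1)]); print(th,((p-[220,190])*4.3).round(0).tolist())
E
```

```text
clock 16.4167 tcp [0.5267 0.0417 0.2316] j [-0.56  0.29  0.48  1.84 -0.15  1.05  1.84] F [ 0.1 -1.1  0.2]
t [-0.219 -0.454  0.251] r [0. 0. 0.]
-0.1 [[446.0, 281.0], [433.0, 203.0]]
-0.1 [[199.0, 118.0], [173.0, 157.0]]
0 [[450.0, 280.0], [428.0, 204.0]]
0 [[194.0, 117.0], [179.0, 158.0]]
0.1 [[454.0, 279.0], [424.0, 205.0]]
0.1 [[188.0, 117.0], [184.0, 159.0]]
0.2 [[458.0, 277.0], [420.0, 207.0]]
0.2 [[183.0, 116.0], [190.0, 159.0]]
0.3 [[462.0, 275.0], [416.0, 209.0]]
0.3 [[178.0, 116.0], [195.0, 160.0]]
```

View pics/t17.png

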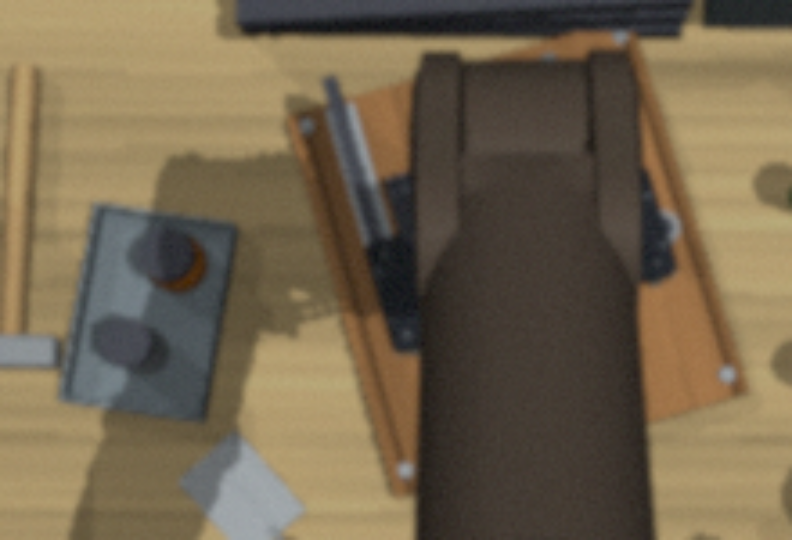

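View pics/s17.png

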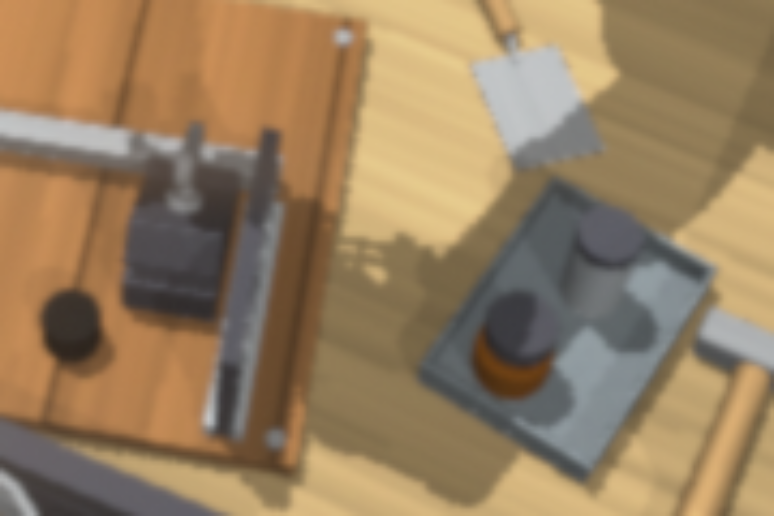

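>>> jog_arm(increments=[{"tx": 0,"ty": 0,"tz": -0.2,"rx": 0,"ry": 0,"rz": 0},{"tx": 0,"ty": 0,"tz": -0.4,"rx": 0,"ry": 0,"rz": 0},{"tx": 0,"ty": 0,"tz": -0.62,"rx": 0,"ry": 0,"rz": 0},{"tx": 0,"ty": 0,"tz": -0.62,"rx": 0,"ry": 0,"rz": 0},{"tx": 0,"ty": 0,"tz": -0.62,"rx": 0,"ry": 0,"rz": 0},{"tx": 0,"ty": 0,"tz": -0.62,"rx": 0,"ry": 0,"rz": 0},{"tx": 0,"ty": 0,"tz": -0.62,"rx": 0,"ry": 0,"rz": 0}])

```text
clock: 17.1
tcp_pos: [0.6149, 0.0692, 0.2265]
eef_rot: [-0.422, -0.564, 0.571, 0.423]
force: [0.2, 0.5, 0.4]
gripper_width: 0.004
```

```bash
python3 - <<'E'
from h import *
c=manip.camera("wrist"); np.savez("w18.npz",**c)
cv2.imwrite("pics/w18.png",cv2.resize(c["img"][80:280,150:416,::-1],None,fx=3,fy=3,interpolation=cv2.INTER_CUBIC))
print(manip.read_state()["force"], manip.read_state()["qvel"].round(3))
E
python3 wing.py w18.npz -.1 0 .1 .2 | sed 's/$/ /'
```

```text
[ 0.14562116 -0.07993468 -0.27106079] [-0.003 -0.011  0.001 -0.005  0.001 -0.002 -0.002]
-0.1 [[306.5, 130.2], [304.0, 196.1]] 
0.0 [[303.1, 130.0], [307.8, 196.3]] 
0.1 [[299.6, 130.1], [311.6, 196.1]] 
0.2 [[296.2, 130.5], [315.3, 195.5]]
```

View pics/w18.png

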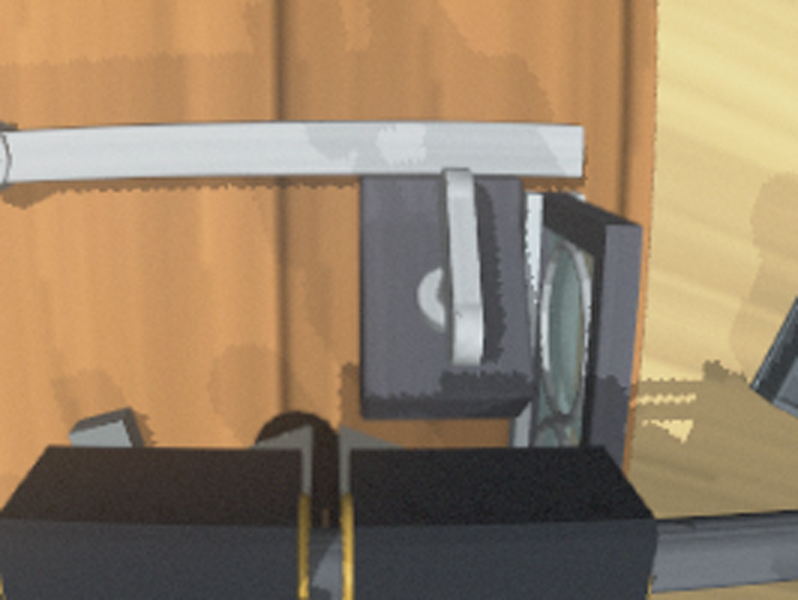

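```bash
python3 -c "
from plant import manip
print(manip.close_job())"
```

```text
the job is handed in; nothing more can be done
None
```

All three steps are done and the job was handed in at about 17 s of the 72 s allowed; the hand-in itself gives no verdict.

- **Tin:** I gripped it, lifted it over, stood it upright in the near half of the tray, and let go. The scene and wrist pictures show it upright and clear of the jar.
- **Gate bar:** I pushed it home with the closed fingers until the force jumped to about 25 N at the hard stop. The last wrist picture shows it flush against the block.
- **Winged screw:** I did not grip it; by my estimate the arm's wrist joint could not reach the 35 degree tilt that needs. I swept the wings clockwise with the closed fingertips, using the end away from the light, until the force rose to about 23 N at the stop. The last wrist picture puts the wings within about 0.05 rad of parallel to the light.

At hand-in the fingers were about 120 mm above the block and the force read near zero. I saw no contact with the light and no bystander out of place, though I judged both by eye in the pictures. No check failed. The top and scene cameras disagreed by 4–6 mm on positions, so I used the wrist views to settle them.

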